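# Put the snack dishes away in their tub

### The job

Put the clean snack dishes away. First take the mug out of the storage tub and hang it by its handle on the hook of the stand; then stack all the dishes flat in one square, aligned pile in the middle of the tub, lengthways along it; then put the lid on and press it down until it has snapped home level on the rim. Leave the soap bottle, jar and scourer alone.

Things in the scene. Friction and masses are not known exactly. Their poses are not given: they have to be found in the camera images.
- tub: grey open-topped plastic storage tub, fixed to the counter; outside 182 (x) x 172 (y) x 70 mm high, walls and floor 6 mm, inside 170 x 160 x 64 mm deep. Origin: centre of its underside; x along its length, z up
- tub_floor (a point): centre of the tub's inner floor, 6 mm above the counter
- tub_rim (a point): centre of the tub's mouth, level with its rim, 70 mm above the counter. Four sprung snap beads stick out 4 mm from the inside of the long walls just under the rim, 45 mm either side of the middle; they hold a loosely laid lid up and give way when it is pressed
- lid: the tub's loose grey lid, 0.2 kg: plate 186 (x) x 176 (y) x 5 mm; beneath it a rounded ridge all round, 167 x 157 mm outside, 18 mm deep, enters the tub with 1.5 mm play. Origin: centre of the plate's underside (18 mm above the counter at the start; at tub_rim when seated). z up; fits either way round. Black bar handle on top, in the middle, 70 mm along x, 16 mm wide, 34 mm high
- lid_handle (a point): centre of the top of the lid's handle, 39 mm above the lid's origin. Laid on the tub, the lid first stops about 13 mm too high, on the beads; pressing the middle of the handle straight down with some 8 to 18 N snaps it home (if one side goes first, press again)
- mug: white straight mug, outside diameter 66 mm, 80 mm high, wall 4 mm, 0.25 kg. Origin: centre of its underside, z up, handle along its +y. Starts upright in the tub, handle roughly towards the robot. Handle: a bar 10 mm thick in the mug's y-z plane; its opening, seen along the mug's x, is 28 mm deep (33 to 61 mm from the axis) and 42 mm high (21 to 63 mm above the underside)
- mug_handle (a point): centre of the opening of the mug's handle: 47 mm from the mug's axis along +y, 42 mm above its underside
- stand: steel hook stand, fixed: base 130 (x) x 70 (y) x 12 mm, post 12 mm thick, 173 mm high, 55 mm along +x from the origin (centre of the base's underside). One horizontal round hook 8 mm thick runs from the post towards -x, its axis 170 mm above the counter, to an upturned tip 50 mm from the origin (tip top 18 mm above the hook's axis)
- hook (a point): point on the hook's axis straight above the stand's origin, 50 mm from the tip and 55 mm from the post: where the handle should hang. A mug hung by its handle swings down and hangs tilted below the hook; either side will do
- dish0: wooden snack dish, a flat rectangular slab 120 x 60 x 12 mm with a 2 mm shallow recess on top, 80 g; origin: centre of its underside; x along its 120 mm length, z up. Starts flat on the counter to the left of the tub; all dishes are alike, 4 or 5 are present (None: absent)
- dish1: wooden snack dish, a flat rectangular slab 120 x 60 x 12 mm with a 2 mm shallow recess on top, 80 g; origin: centre of its underside; x along its 120 mm length, z up. Starts flat on the counter to the left of the tub; all dishes are alike, 4 or 5 are present (None: absent)
- dish2: wooden snack dish, a flat rectangular slab 120 x 60 x 12 mm with a 2 mm shallow recess on top, 80 g; origin: centre of its underside; x along its 120 mm length, z up. Starts flat on the counter to the left of the tub; all dishes are alike, 4 or 5 are present (None: absent)
- dish3: wooden snack dish, a flat rectangular slab 120 x 60 x 12 mm with a 2 mm shallow recess on top, 80 g; origin: centre of its underside; x along its 120 mm length, z up. Starts flat on the counter to the left of the tub; all dishes are alike, 4 or 5 are present (None: absent)
- dish4: wooden snack dish, a flat rectangular slab 120 x 60 x 12 mm with a 2 mm shallow recess on top, 80 g; origin: centre of its underside; x along its 120 mm length, z up. Starts flat on the counter to the left of the tub; all dishes are alike, 4 or 5 are present (None: absent)
- soap: green washing-up liquid bottle, 64 mm diameter, 180 mm high, standing at the back; bystander; origin at the underside
- jar: amber glass jar, 76 mm diameter, 100 mm high, at the back; bystander; origin at the underside
- sponge_block: yellow plastic scourer block 100 x 65 x 30 mm at the back; bystander; origin at the underside
Not all that is in view belongs to the job. Leave any blue look-alike of the mug alone. Leave any green look-alike of the dish4 alone.

How it is judged:
On the way, in this order (a step that is already met when the one before it is completed fails the run):
1. the mug hangs by its handle on the hook, let go (distance between mug_handle and hook below 0.045 m and contact force between mug and stand above 0.5 N and linear speed of mug below 0.1 m/s and contact force between mug and the fingers below 0.05 N), for 0.3 s.
2. all dishes lie flat in one square pile in the middle of the tub, let go (x of dish0 in the frame of tub between -0.015 and 0.015 m and y of dish0 in the frame of tub between -0.015 and 0.015 m and z of each of dish0, dish1, dish2, dish3, dish4 in the frame of tub_floor below 0.056 m and angle between each of dish0, dish1, dish2, dish3, dish4's own z axis and vertical below 0.06 rad and angle between the x axis of each of dish0, dish1, dish2, dish3, dish4 and the x axis of tub, either way round below 0.1 rad and linear speed of each of dish0, dish1, dish2, dish3, dish4 below 0.05 m/s and contact force between each of dish0, dish1, dish2, dish3, dish4 and the fingers below 0.05 N and x of dish1 in the frame of tub between -0.015 and 0.015 m and y of dish1 in the frame of tub between -0.015 and 0.015 m and horizontal distance between each of dish1, dish2, dish3, dish4 and dish0 below 0.008 m and x of dish2 in the frame of tub between -0.015 and 0.015 m and y of dish2 in the frame of tub between -0.015 and 0.015 m and horizontal distance between each of dish2, dish3, dish4 and dish1 below 0.008 m and x of dish3 in the frame of tub between -0.015 and 0.015 m and y of dish3 in the frame of tub between -0.015 and 0.015 m and horizontal distance between each of dish3, dish4 and dish2 below 0.008 m and x of dish4 in the frame of tub between -0.015 and 0.015 m and y of dish4 in the frame of tub between -0.015 and 0.015 m and horizontal distance between dish4 and dish3 below 0.008 m), for 0.3 s.
3. the lid is seated level on the rim (z of lid in the frame of tub_rim between -0.004 and 0.004 m and angle between lid's own z axis and vertical below 0.025 rad and horizontal distance between lid and tub_rim below 0.006 m and linear speed of lid below 0.03 m/s), for 0.3 s.
At the end, for the whole second after the job is handed in: Mug hanging on the hook by its handle (opening's centre within 45 mm of hook), at rest; dishes flat in one pile, within 15 mm of the tub's middle, 8 mm of each other and 0.1 rad of its length; lid level on the rim (4 mm in height, 6 mm sideways, 0.025 rad) (all of step 1 and all of step 2 and all of step 3); the robot touches nothing.
It fails at once if the soap bottle is pushed away or knocked over (distance of soap from where it was at the start of the episode above 0.03 m).
It fails at once if the jar is pushed away or knocked over (distance of jar from where it was at the start of the episode above 0.03 m).
It fails at once if the scourer is pushed away or knocked over (distance of sponge_block from where it was at the start of the episode above 0.03 m).
Of dish0, dish1, dish2, dish3, dish4 only 4 to 5 are there at a start; the rules pass over those that are not, and their reading is None.
At some moment in a run one of lid may be knocked a few centimetres aside while the robot is not near it.
Once in a run the grip may slacken for a moment while it holds something.
It also fails if it takes over 200 s, if anything falls off the work surface, if the arm or the gripper's body presses on something with over 40 N, if the wrist force passes 120 N, or if a joint passes its speed limit or range.

### The arm

A 6-joint arm with a two-finger parallel gripper is mounted at the origin on the work surface. World frame = base frame: x ahead of the robot, y to its left, z up, the work surface at z = 0. Lengths are in m, angles in rad, forces in N, time in s.
With the tool pointing down it reaches from about 0.25 to 0.725 m from the base axis. Payload 4 kg.
Tool frame: the origin (TCP) lies on the centre line of the jaws, within the pads' length; the fingertips stand 22 mm ahead of it and the grasp point (between the pads) lies 3 mm ahead of it (bot.tip_reach is the distance from the TCP to the fingertips, in m); z points along the fingers, y is the line along which they close (so a half turn about z gives the same grasp; the last joint's range is limited). The gripper opens to 85 mm and grips with 20 to 120 N. Pads are 22 mm wide; open, the fingers measure 114 mm over their backs; the gripper's body (76 mm by 85 mm) begins 54 mm behind the grasp point. The pads swing forward as they close: fully open they stand 13 mm farther back than shut.
Start: joints at [1.185, 0.241, 0.005, 1.335, 0, 1.571], TCP at [0.188, 0.463, 0.253] pointing down, gripper open.
Joint ranges: [-2.72, 2.72], [-1.05, 1.87], [-1.09, 1.28], [-1.99, 2.15], [-1.42, 1.44], [-3.14, 3.14]. Speed limits (rad/s): [2.79, 2.79, 3.14, 3.14, 3.14, 3.14].

### API

Orientations are given as a unit quaternion [x, y, z, w].
In Python, from workcell import bot gives the robot as it stands. The module is installed in compiled form; this text tells all that it offers.
- The arm moves only by the tool apply_moves, never from a script. Its argument "commands" is a list of rows, each a list of 4 numbers: the shift along the tool's x, y, z scaled (see below), then the turn about the tool's z scaled (see below). In form: [[tx, ty, tz, roll], ...]. A call has exactly 5 rows; each row shifts and turns the commanded pose from where the row before left it, along the tool's axes as they then stand; what a row does not reach is not made up. The controller multiplies each number of a shift by 20 mm and each number of a turn by 60 degrees. A row lasts 1/12 s, in which the tool goes at most 41.7 mm and 7.16 degrees, less where a joint would pass 70% of its speed; a pose out of reach is approached as far as the arm can. A call with a number of a shift or a turn outside -1 to 1 is refused whole. A call with a gripper value outside its range is refused whole. "claw" is the closure, from 0 (fully open) to 1 (shut), set as the call begins (left out, the last holds). The fingers move at their own pace and stop on an object; the grip force is fixed at half the most. Time passes only in rows, so rows that do not move let the fingers close, or fill a call up. It gives the time, the measured TCP pose, the force, the opening and the grip force at its end, in the units of the state.
- bot.get_obs(): the state, without advancing time (a new reading comes with each control period).
- bot.camera(name): name is "scene" or "side" or "wrist"; returns a dict with "image" (420x560x3 uint8, blue, green, red), "camera_matrix" (3x3 intrinsics, pixels), "R" (3x3) and "t" (3): a world point X has camera coordinates R X + t. Camera axes: x right, y down, z forward; pixel columns grow to the right and rows downward; lengths in m; the calibration is good to about 2 mm. A picture is of the moment at which its call begins. There is no depth.
- bot.job_done(): hands the job in; it is judged then, once.
The state is a dict: "clock": time; "joint_pos": joint angles; "joint_vel": joint speeds; "tau": joint torques, N m; "eef_pos": TCP position; "tool_rot": TCP orientation; "ft_force": force on the tool from outside, world axes, zero at the start; "ft_torque": the same for the moment, N m; "grip_width": finger opening in m; "grasp_force": force on a finger pad.
Only numpy, scipy, OpenCV 4.12 (cv2) and the standard library are available. Lean on these libraries where they do the work, as an engineer would, in place of code of your own. Each camera call takes 0.05 s, during which the arm holds its last target. There are 200 camera calls.

## Working session

There is one attempt and no reset: what is moved stays moved. The work goes in short steps, Python scripts to look and compute and a tool call to move; the robot and the scene stay as the last step left them, time stands still between calls to the robot, and variables do not carry over. Pictures are saved under pics/ and viewed, at most 14 in all, crops included, and the job is handed in when it is done.

Besides the shell and the picture viewer there is one more tool, called after "Request:" as name(argument=value, ...), one argument or row to a line, values as JSON. apply_moves: Moves the arm, as the interface text tells. Shifts and turns lie within -1 to 1; 1 stands for 20 mm of shift or 60 degrees of turn. Its arguments: {"type":"object","properties":{"commands":{"type":"array","items":{"type":"array","items":{"type":"number","minimum":-1,"maximum":1}}},"claw":{"type":"number"}},"required":["commands"]}

```bash
ls; mkdir -p pics; cat > h.py <<'E'
import numpy as np,cv2
from workcell import bot
def snap(n):
    c=bot.camera(n); return c
def ray(c,u,v):
    K,R,t=c["camera_matrix"],np.array(c["R"]),np.array(c["t"])
    d=R.T@np.linalg.solve(K,[u,v,1.]); return -R.T@t,d
def plane(c,u,v,z):
    o,d=ray(c,u,v); return o+d*(z-o[2])/d[2]
def proj(c,X):
    p=c["camera_matrix"]@(np.array(c["R"])@np.array(X)+c["t"]); return p[:2]/p[2]
def tri(obs):
    A=np.zeros((3,3));b=np.zeros(3)
    for c,u,v in obs:
        o,d=ray(c,u,v); d=d/np.linalg.norm(d); P=np.eye(3)-np.outer(d,d); A+=P;b+=P@o
    x=np.linalg.solve(A,b); return x
E
python3 - <<'E'
from h import *
for n in("scene","side","wrist"):
    c=snap(n); cv2.imwrite(f"pics/a_{n}.png",c["image"]); print(n,-np.array(c["R"]).T@c["t"])
s=bot.get_obs(); print({k:np.round(v,3) for k,v in s.items()}, bot.tip_reach)
E
```

```text
pics
scene [ 0.97811556 -0.48701305  1.31219016]
side [0.33441715 0.99963559 1.26090704]
wrist [0.12373383 0.48887179 0.37363899]
{'clock': np.float64(0.15), 'joint_pos': array([ 1.185,  0.241,  0.004,  1.335, -0.   ,  1.571]), 'joint_vel': array([-0.001, -0.004,  0.003, -0.001, -0.001, -0.   ]), 'tau': array([ 0.0000e+00, -3.7264e+01,  2.5264e+01,  1.2000e-02,  0.0000e+00,
       -0.0000e+00]), 'eef_pos': array([0.188, 0.463, 0.253]), 'tool_rot': array([ 0.192,  0.981, -0.001, -0.   ]), 'ft_force': array([-1.187,  0.216, -0.672]), 'ft_torque': array([ 0.033,  0.062, -0.016]), 'grasp_force': np.float64(0.0), 'grip_width': np.float64(0.086)} 0.022
```

View pics/a_scene.png

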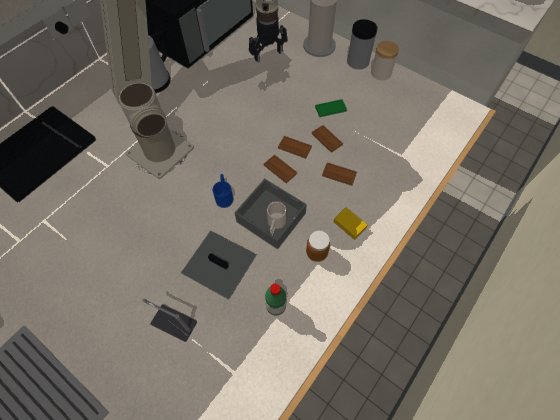

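View pics/a_side.png

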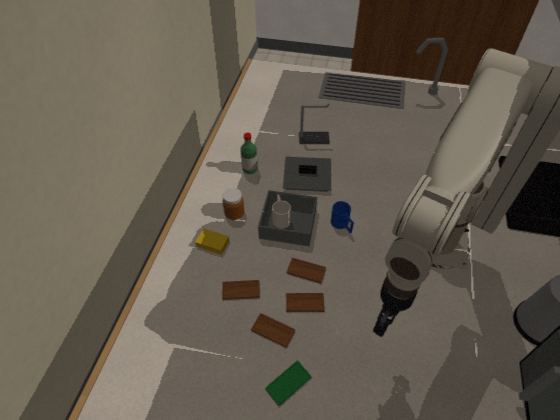

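The scene view shows the white mug in the tub at (276,214), with a blue look-alike at (222,193). Four brown dishes lie at (295,147), (327,138), (280,168) and (339,173), and a green look-alike at (331,108). The lid is at (219,264), the stand at (173,320). The side view agrees: mug (281,214), stand (313,137), lid (307,173).

```bash
python3 - <<'E'
from h import *
S=snap("scene");D=snap("side")
for n,a,b in [("mug",(276,210),(281,210)),("blue",(222,193),(341,212)),("tub",(271,212),(288,217)),("lidh",(219,261),(308,169)),("stand",(174,322),(314,138))]:
    print(n,tri([(S,*a),(D,*b)]).round(3))
def brown(img):
    h=cv2.cvtColor(img,cv2.COLOR_BGR2HSV); return cv2.inRange(h,(3,110,40),(18,255,200))
for n,c in(("S",S),("D",D)):
    cs,_=cv2.findContours(brown(c["image"]),cv2.RETR_EXTERNAL,cv2.CHAIN_APPROX_NONE)
    for k in cs:
        if 150<cv2.contourArea(k)<1500:
            q=cv2.boxPoints(cv2.minAreaRect(k)); w=np.array([plane(c,*p,.012) for p in q]); 
            m=plane(c,*cv2.minAreaRect(k)[0],.010)
            e=[w[1]-w[0],w[2]-w[1]]; l=max(e,key=np.linalg.norm)
            print(n,np.int32(q.mean(0)),m.round(3),[round(np.linalg.norm(x),3) for x in e],round(np.degrees(np.arctan2(l[1],l[0]))%180,1))
a=cv2.resize(S["image"][150:350,130:350],None,fx=2.6,fy=2.6,interpolation=cv2.INTER_CUBIC)
cv2.imwrite("pics/b1.png",a)
a=cv2.resize(D["image"][85:255,220:380],None,fx=3.5,fy=3.5,interpolation=cv2.INTER_CUBIC)
cv2.imwrite("pics/b2.png",a)
for X in [(.4,0,0),(.5,0,0),(.4,.1,0)]: print(X,proj(S,X).round(),proj(D,X).round())
E
```

```text
mug [0.554 0.036 0.074]
blue [ 0.349 -0.018  0.052]
tub [0.531 0.034 0.038]
lidh [ 0.507 -0.216  0.04 ]
stand [ 0.519 -0.447  0.003]
S [316 250] [0.737 0.022 0.01 ] [np.float64(0.073), np.float64(0.077)] 25.7
S [338 173] [0.622 0.332 0.01 ] [np.float64(0.065), np.float64(0.12)] 14.9
S [279 168] [0.43  0.215 0.01 ] [np.float64(0.066), np.float64(0.131)] 173.2
S [294 146] [0.412 0.331 0.01 ] [np.float64(0.067), np.float64(0.126)] 13.1
S [327 138] [0.491 0.443 0.01 ] [np.float64(0.067), np.float64(0.132)] 163.5
S [387  49] [0.42  1.035 0.01 ] [np.float64(0.113), np.float64(0.098)] 113.5
D [272 329] [0.49  0.449 0.01 ] [np.float64(0.065), np.float64(0.124)] 166.0
D [304 302] [0.414 0.337 0.01 ] [np.float64(0.118), np.float64(0.063)] 12.4
D [240 289] [0.624 0.338 0.01 ] [np.float64(0.121), np.float64(0.065)] 16.1
D [305 269] [0.431 0.221 0.01 ] [np.float64(0.067), np.float64(0.123)] 173.5
D [234 208] [0.74  0.017 0.01 ] [np.float64(0.077), np.float64(0.098)] 114.8
(0.4, 0, 0) [238. 204.] [325. 222.]
(0.5, 0, 0) [259. 219.] [298. 218.]
(0.4, 0.1, 0) [255. 186.] [321. 244.]
```

View pics/b1.png

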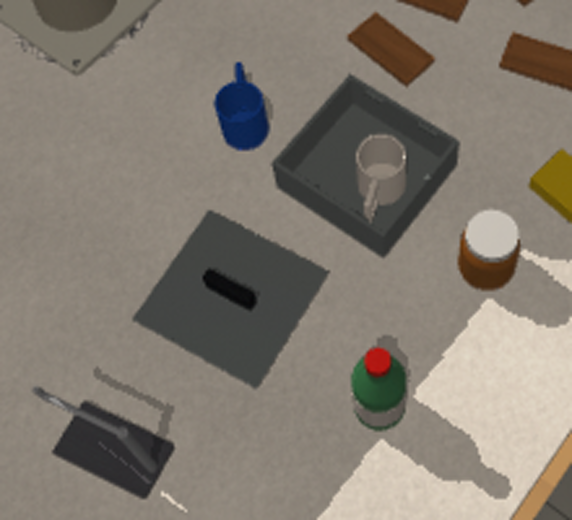

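View pics/b2.png

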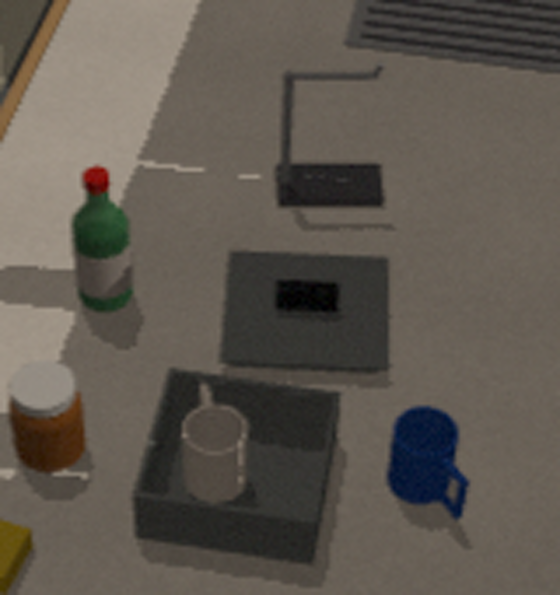

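The white mug in the tub is at crop 1 (380,165), with its handle towards (371,205), roughly -y. The blue one at (241,112) stands outside the tub, so it is the look-alike. The hook runs towards -x, and the stand is nearly square to the world axes. I'll square up the tool, then look with the wrist camera.

Request:
apply_moves(
  commands=[
    [0,0,0,-0.074],
    [0,0,0,-0.074],
    [0,0,0,-0.074],
    [0,0,0,-0.074],
    [0,0,0,-0.074],
  ],
  claw=0,
)

```text
clock: 0.67
eef_pos: [0.1881, 0.4631, 0.2531]
tool_rot: [-0.003, 1.0, -0.0, -0.0]
ft_force: [-0.7, -0.1, 0.5]
grip_width: 0.0852
grasp_force: 0.0
```

```bash
cat >> h.py <<'E'
def yaw():  # world angle of tool y, deg
    from scipy.spatial.transform import Rotation as Ro
    y=Ro.from_quat(bot.get_obs()["tool_rot"]).as_matrix()[:,1]; return np.degrees(np.arctan2(y[1],y[0]))
def go(x,y,z,a=None):
    "units (20 mm) along tool axes after rolling to yaw a; roll units"
    p=bot.get_obs()["eef_pos"]; y0=yaw(); a=y0 if a is None else a
    r=np.radians(a); d=np.array([x,y,z])-p; ty=np.array([np.cos(r),np.sin(r)]); tx=np.array([-ty[1],ty[0]])
    print("units",np.round([d[:2]@tx/.02,d[:2]@ty/.02,-d[2]/.02],2),"roll",round(-((a-y0+180)%360-180)/60,3))
E
python3 - <<'E'
from h import *
s=bot.get_obs();print(s["eef_pos"],s["joint_pos"].round(3),yaw())
c=snap("wrist");print(c["camera_matrix"].round(1),np.array(c["R"]).round(3),plane(c,280,210,0),plane(c,0,0,0),plane(c,560,420,0))
go(.48,.03,.33,90)
E
```

```text
[0.18810541 0.46312315 0.25312365] [ 1.185  0.241  0.005  1.335 -0.     1.18 ] 90.31420747528912
[[310.5   0.  276.3]
 [  0.  310.5 210.7]
 [  0.    0.    1. ]] [[-0.006  1.    -0.   ]
 [ 0.962  0.006  0.274]
 [ 0.274  0.002 -0.962]] [0.2244956  0.46783438 0.        ] [-0.00286721  0.17155942  0.        ] [0.5603523  0.90548699 0.        ]
units [-14.59 -21.66  -3.84] roll 0.007
```

Request:
apply_moves(
  commands=[
    [-0.58,-0.86,-0.14,0],
    [-0.58,-0.86,-0.14,0],
    [-0.58,-0.86,-0.14,0],
    [-0.58,-0.86,-0.14,0],
    [-0.58,-0.86,-0.14,0],
  ],
)

```text
clock: 1.13
eef_pos: [0.2466, 0.3765, 0.2673]
tool_rot: [-0.0, 1.0, -0.0, -0.0]
ft_force: [0.2, -0.4, -0.3]
grip_width: 0.0855
grasp_force: 0.0
```

Request:
apply_moves(
  commands=[
    [-0.58,-0.86,-0.14,0],
    [-0.58,-0.86,-0.14,0],
    [-0.58,-0.86,-0.14,0],
    [-0.58,-0.86,-0.14,0],
    [-0.58,-0.86,-0.14,0],
  ],
)

```text
clock: 1.55
eef_pos: [0.3048, 0.2905, 0.2814]
tool_rot: [-0.0, 1.0, -0.0, 0.0]
ft_force: [-0.1, -0.8, -0.2]
grip_width: 0.0857
grasp_force: 0.0
```

Request:
apply_moves(
  commands=[
    [-0.58,-0.86,-0.14,0],
    [-0.58,-0.86,-0.14,0],
    [-0.58,-0.86,-0.14,0],
    [-0.58,-0.86,-0.14,0],
    [-0.58,-0.86,-0.14,0],
  ],
)

```text
clock: 1.97
eef_pos: [0.363, 0.2046, 0.2955]
tool_rot: [0.0, 1.0, 0.0, 0.0]
ft_force: [0.2, -0.3, -0.2]
grip_width: 0.0855
grasp_force: 0.0
```

Request:
apply_moves(
  commands=[
    [-0.58,-0.86,-0.14,0],
    [-0.58,-0.86,-0.14,0],
    [-0.58,-0.86,-0.14,0],
    [-0.58,-0.86,-0.14,0],
    [-0.58,-0.86,-0.14,0],
  ],
)

```text
clock: 2.38
eef_pos: [0.4211, 0.1187, 0.3094]
tool_rot: [0.0, 1.0, 0.0, 0.0]
ft_force: [0.1, 0.1, 0.1]
grip_width: 0.0849
grasp_force: 0.0
```

Request:
apply_moves(
  commands=[
    [-0.58,-0.86,-0.14,0],
    [-0.58,-0.86,-0.14,0],
    [-0.58,-0.86,-0.14,0],
    [-0.58,-0.86,-0.14,0],
    [-0.58,-0.86,-0.14,0],
  ],
)

```text
clock: 2.8
eef_pos: [0.4792, 0.0328, 0.3234]
tool_rot: [0.0, 1.0, 0.0, -0.0]
ft_force: [0.1, 0.3, 0.5]
grip_width: 0.0854
grasp_force: 0.0
```

```bash
python3 - <<'E'
from h import *
import pickle
s=bot.get_obs();print(s["eef_pos"],s["joint_pos"].round(3),yaw())
c=snap("wrist");pickle.dump(c,open("w1.pkl","wb"));cv2.imwrite("pics/c1.png",c["image"])
E
```

```text
[0.47924799 0.03278962 0.32335018] [0.068 0.182 0.112 1.501 0.    0.068] 89.99236662704257
```

View pics/c1.png

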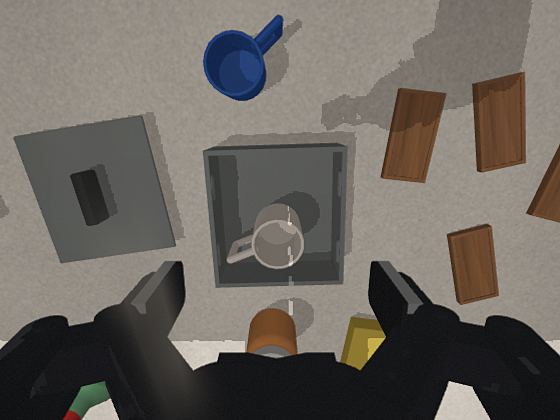

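The wrist view shows the tub rim spanning about (205–350, 145–287). The mug rim is centred at (278,244) with its handle at (237,250), and the lid handle is at (90,196). Dishes are at (413,135), (499,122), (472,263) and one at the right edge. I'll take a second view from farther ahead and triangulate.

Request:
apply_moves(
  commands=[
    [-0.6,0,0,0],
    [-0.6,0,0,0],
    [-0.6,0,0,0],
    [-0.6,0,0,0],
    [-0.6,0,0,0],
  ],
)

```text
clock: 3.27
eef_pos: [0.5393, 0.0339, 0.3231]
tool_rot: [0.0, 1.0, 0.0, -0.0]
ft_force: [0.1, -0.3, 0.0]
grip_width: 0.0855
grasp_force: 0.0
```

Request:
apply_moves(
  commands=[
    [-0.6,0,0,0],
    [-0.6,0,0,0],
    [-0.6,0,0,0],
    [-0.6,0,0,0],
    [-0.6,0,0,0],
  ],
)

```text
clock: 3.68
eef_pos: [0.5993, 0.0341, 0.323]
tool_rot: [-0.0, 1.0, -0.0, -0.0]
ft_force: [0.4, -0.2, 0.1]
grip_width: 0.0856
grasp_force: 0.0
```

```bash
python3 - <<'E'
from h import *
import pickle
s=bot.get_obs();print(s["eef_pos"],s["joint_pos"].round(3),yaw())
c=snap("wrist");pickle.dump(c,open("w2.pkl","wb"))
g=c["image"]
print(proj(c,(.531,.034,.07)))
u,v=proj(c,(.531,.034,.07)).astype(int)
y0=max(0,v-110);x0=u-120
a=cv2.resize(g[y0:y0+200,x0:x0+260],None,fx=3,fy=3,interpolation=cv2.INTER_CUBIC);print(x0,y0)
cv2.imwrite("pics/c2.png",a)
E
```

```text
[0.59931394 0.03406942 0.32299083] [0.057 0.439 0.466 1.598 0.    0.057] 90.00651718665611
[276.35824236 123.22899632]
156 13
```

View pics/c2.png

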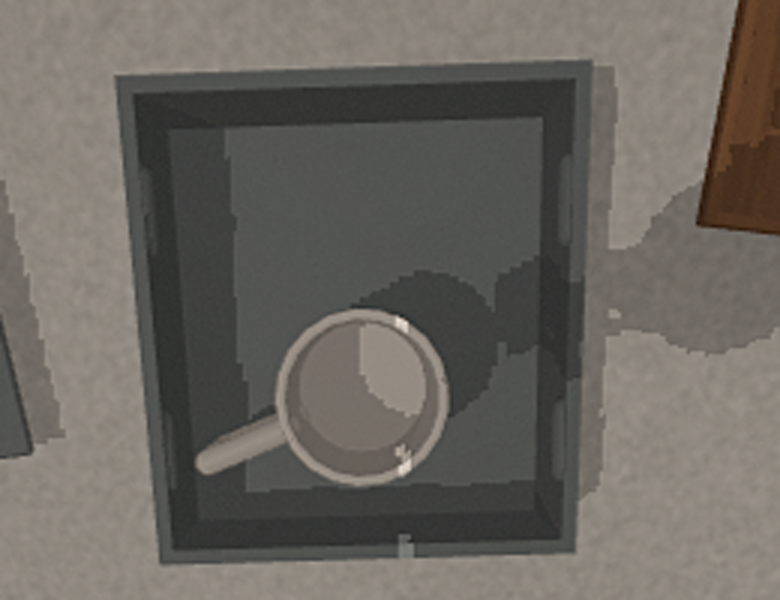

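The enlarged view shows the tub rim's outer corners at crop (117,75), (592,61), (576,552) and (162,564). The mug rim is centred at (361,398) with radius 85, and the handle's outer end is at (207,464). It is the white mug in the tub, as described.

```bash
python3 - <<'E'
from h import *
import pickle
a=pickle.load(open("w1.pkl","rb"));b=pickle.load(open("w2.pkl","rb"))
px=lambda u,v:(156+u/3-.33,13+v/3-.33)
P=np.array([plane(b,*px(*q),.07) for q in [(117,75),(592,61),(576,552),(162,564)]])
print("tub",P.round(4),P.mean(0),[np.linalg.norm(P[i]-P[i-1]).round(4) for i in range(4)])
e=(P[2]+P[3]-P[0]-P[1]);print("yaw x",np.degrees(np.arctan2(e[1],e[0]))); e=P[1]+P[2]-P[0]-P[3];print("yaw y-90",np.degrees(np.arctan2(e[1],e[0]))-90)
m=px(361,398);M=plane(b,*m,.086);print("mug",M, "rim r",plane(b,*px(447,398),.086)[1]-M[1])
h=plane(b,*px(207,464),.045+.02);print("handle end",h,np.degrees(np.arctan2(*(h-M)[1::-1])))
for z in(.06,.075): 
    h=plane(b,*px(207,464),z);print(z,h,np.degrees(np.arctan2(*(h-M)[1::-1])),np.linalg.norm((h-M)[:2]))
print("tri mug",tri([(a,278,244),(b,*m)]), "tub corners",tri([(a,217,287),(b,*px(162,564))]),tri([(a,204,150),(b,*px(117,75))]))
# wrist dishes
for c in(a,b):
    g=cv2.cvtColor(c["image"],cv2.COLOR_BGR2HSV);k=cv2.inRange(g,(3,90,30),(18,255,220))
    for q in cv2.findContours(k,cv2.RETR_EXTERNAL,cv2.CHAIN_APPROX_NONE)[0]:
        if cv2.contourArea(q)>1500: print(np.array(cv2.minAreaRect(q)[0]).round(1),plane(c,*cv2.minAreaRect(q)[0],.01).round(4))
E
```

```text
tub [[ 0.442  -0.0544  0.07  ]
 [ 0.4373  0.1165  0.07  ]
 [ 0.6184  0.1223  0.07  ]
 [ 0.6236 -0.0487  0.07  ]] [0.53033902 0.03392154 0.07      ] [np.float64(0.1817), np.float64(0.171), np.float64(0.1811), np.float64(0.1711)]
yaw x 1.8187274303817218
yaw y-90 1.6599291316462086
mug [0.55503679 0.03361199 0.086     ] rim r 0.032440505134326975
handle end [ 0.5829138  -0.02906657  0.065     ] -66.02233969419522
0.06 [ 0.58361209 -0.0298955   0.06      ] -65.77455721157236 0.06964013593449124
0.075 [ 0.58151723 -0.02740871  0.075     ] -66.54116468820293 0.06651872212561179
tri mug [0.55502878 0.03423274 0.0859266 ] tub corners [ 0.62335459 -0.047766    0.07080527] [ 0.44182246 -0.0540231   0.0690881 ]
[272. 331.] [0.7383 0.0259 0.01  ]
[473.7 264. ] [0.6184 0.3349 0.01  ]
[412.8 135.2] [0.4269 0.2184 0.01  ]
[500.3 121.6] [0.409  0.3341 0.01  ]
[487.6 187.8] [0.6194 0.335  0.01  ]
[517.  40.] [0.4302 0.3365 0.01  ]
[422.   43.8] [0.4346 0.2176 0.01  ]
```

Request:
apply_moves(
  commands=[
    [0.3,-0.78,-0.06,0],
    [0.3,-0.78,-0.06,0],
    [0.3,-0.78,-0.06,0],
    [0.3,-0.78,-0.06,0],
    [0.3,-0.78,-0.06,0],
  ],
)

```text
clock: 4.15
eef_pos: [0.5683, -0.0446, 0.3291]
tool_rot: [-0.0, 1.0, 0.0, -0.0]
ft_force: [0.2, -0.5, 0.6]
grip_width: 0.0856
grasp_force: 0.0
```

Request:
apply_moves(
  commands=[
    [0.3,-0.78,-0.06,0],
    [0.3,-0.78,-0.06,0],
    [0.3,-0.78,-0.06,0],
    [0.3,-0.78,-0.06,0],
    [0.3,-0.78,-0.06,0],
  ],
)

```text
clock: 4.57
eef_pos: [0.5384, -0.1226, 0.3353]
tool_rot: [-0.0, 1.0, 0.0, -0.0]
ft_force: [-0.6, 1.1, 0.7]
grip_width: 0.0854
grasp_force: 0.0
```

Request:
apply_moves(
  commands=[
    [0.3,-0.78,-0.06,0],
    [0.3,-0.78,-0.06,0],
    [0.3,-0.78,-0.06,0],
    [0.3,-0.78,-0.06,0],
    [0.3,-0.78,-0.06,0],
  ],
)

```text
clock: 4.98
eef_pos: [0.5085, -0.2007, 0.3413]
tool_rot: [-0.0, 1.0, 0.0, -0.0]
ft_force: [-0.3, -0.3, -0.5]
grip_width: 0.0855
grasp_force: 0.0
```

```bash
python3 - <<'E'
from h import *
import pickle
s=bot.get_obs();print(s["eef_pos"],s["joint_pos"].round(3),yaw())
c=snap("wrist");pickle.dump(c,open("w3.pkl","wb"))
E
```

```text
[ 0.50851339 -0.20068218  0.34127745] [-0.376  0.321  0.34   1.59   0.    -0.376] 90.0199883857779
```

Request:
apply_moves(
  commands=[
    [0.3,-0.78,-0.06,0],
    [0.3,-0.78,-0.06,0],
    [0.3,-0.78,-0.06,0],
    [0.3,-0.78,-0.06,0],
    [0.3,-0.78,-0.06,0],
  ],
)

```text
clock: 5.45
eef_pos: [0.4789, -0.2785, 0.3473]
tool_rot: [-0.0, 1.0, 0.0, -0.0]
ft_force: [-0.5, -0.2, 0.3]
grip_width: 0.0855
grasp_force: 0.0
```

Request:
apply_moves(
  commands=[
    [0.3,-0.78,-0.06,0],
    [0.3,-0.78,-0.06,0],
    [0.3,-0.78,-0.06,0],
    [0.3,-0.78,-0.06,0],
    [0.3,-0.78,-0.06,0],
  ],
)

```text
clock: 5.87
eef_pos: [0.4491, -0.3565, 0.3533]
tool_rot: [-0.0, 1.0, 0.0, -0.0]
ft_force: [0.7, -0.4, -0.1]
grip_width: 0.0856
grasp_force: 0.0
```

```bash
python3 - <<'E'
from h import *
import pickle
s=bot.get_obs();print(s["eef_pos"],s["joint_pos"].round(3),yaw())
d=snap("wrist");pickle.dump(d,open("w4.pkl","wb"))
c=pickle.load(open("w3.pkl","rb"))
out=[]
for k in(c,d):
    u,v=proj(k,(.519,-.447,.09)).astype(int); x0=min(max(0,u-100),360);y0=min(max(0,v-140),140);print(u,v,"off",x0,y0)
    out.append(cv2.resize(k["image"][y0:y0+280,x0:x0+200],None,fx=2,fy=2,interpolation=cv2.INTER_CUBIC))
cv2.imwrite("pics/d.png",np.hstack(out))
E
```

```text
[ 0.44910626 -0.35654519  0.3532559 ] [-0.671  0.382  0.458  1.647  0.    -0.672] 90.03513468907532
74 189 off 0 49
207 232 off 107 92
```

View pics/d.png

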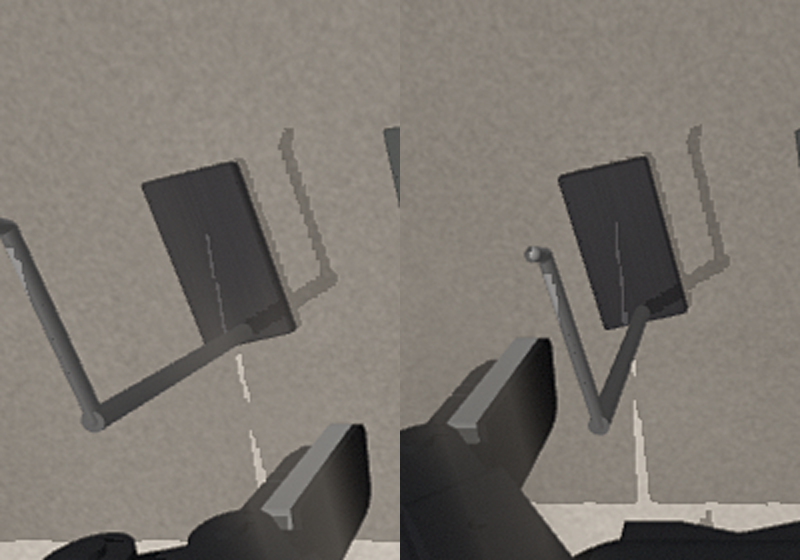

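Left panel: post top (95,424), hook tip (8,228). Right panel: post top (598,426), tip (535,253), base corners (558,177), (646,156), (688,311) and (607,328). I'll triangulate.

```bash
python3 - <<'E'
from h import *
import pickle
c=pickle.load(open("w3.pkl","rb"));d=pickle.load(open("w4.pkl","rb"))
L=lambda u,v:(c,u/2-.25,49+v/2-.25)
R=lambda u,v:(d,107+(u-400)/2-.25,92+v/2-.25)
post=tri([L(95,424),R(598,426)]);tip=tri([L(8,228),R(535,253)]);print("post top",post,"tip",tip)
print("at z: post",plane(*R(598,426),.173),plane(*L(95,424),.173),"tip",plane(*R(535,253),.188),plane(*L(8,228),.188))
B=np.array([plane(*R(*q),.012) for q in [(558,177),(646,156),(688,311),(607,328)]]);print(B.round(4),B.mean(0),[np.linalg.norm(B[i]-B[i-1]).round(4) for i in range(4)])
e=B[2]+B[3]-B[0]-B[1];print("stand yaw",np.degrees(np.arctan2(e[1],e[0])))
e=post-tip;print(np.degrees(np.arctan2(e[1],e[0])))
go(.555,.034,.20,24)
E
```

```text
post top [ 0.57560358 -0.4350642   0.17052964] tip [ 0.47728154 -0.46427222  0.1610282 ]
at z: post [ 0.57372029 -0.43432809  0.173     ] [ 0.5747143  -0.43326232  0.173     ] tip [ 0.46903517 -0.45509736  0.188     ] [ 0.47372972 -0.44061471  0.188     ]
[[ 0.464  -0.4928  0.012 ]
 [ 0.448  -0.4259  0.012 ]
 [ 0.5724 -0.3972  0.012 ]
 [ 0.5873 -0.4629  0.012 ]] [ 0.51793974 -0.44472548  0.012     ] [np.float64(0.1269), np.float64(0.0688), np.float64(0.1277), np.float64(0.0674)]
stand yaw 13.303924492096243
16.54483448484854
units [15.79 12.89  7.66] roll 1.098
```

Request:
apply_moves(
  commands=[
    [0,0,0,0.11],
    [0,0,0,0.11],
    [0,0,0,0.11],
    [0,0,0,0.11],
    [0,0,0,0.11],
  ],
  claw=0.1,
)

```text
clock: 6.33
eef_pos: [0.4495, -0.3557, 0.3531]
tool_rot: [0.286, 0.958, 0.0, -0.0]
ft_force: [-0.2, 0.2, -0.1]
grip_width: 0.0768
grasp_force: 0.0
```

Request:
apply_moves(
  commands=[
    [0,0,0,0.11],
    [0,0,0,0.11],
    [0,0,0,0.11],
    [0,0,0,0.11],
    [0,0,0,0.11],
  ],
)

```text
clock: 6.75
eef_pos: [0.4495, -0.3556, 0.3531]
tool_rot: [0.547, 0.837, 0.0, -0.0]
ft_force: [0.6, -0.9, -0.1]
grip_width: 0.0767
grasp_force: 0.0
```

Request:
apply_moves(
  commands=[
    [0.79,0.64,0.2,0],
    [0.79,0.64,0.2,0],
    [0.79,0.64,0.2,0],
    [0.79,0.64,0.2,0],
    [0.79,0.64,0.2,0],
  ],
)

```text
clock: 7.17
eef_pos: [0.4757, -0.2566, 0.333]
tool_rot: [0.544, 0.839, 0.0, -0.0]
ft_force: [0.7, -0.8, -0.5]
grip_width: 0.0773
grasp_force: 0.0
```

Request:
apply_moves(
  commands=[
    [0.79,0.64,0.2,0],
    [0.79,0.64,0.2,0],
    [0.79,0.64,0.2,0],
    [0.79,0.64,0.2,0],
    [0.79,0.64,0.2,0],
  ],
)

```text
clock: 7.58
eef_pos: [0.5017, -0.1582, 0.3131]
tool_rot: [0.544, 0.839, 0.0, -0.0]
ft_force: [-0.1, -1.5, -0.0]
grip_width: 0.0769
grasp_force: 0.0
```

Request:
apply_moves(
  commands=[
    [0.79,0.64,0.5,0],
    [0.79,0.64,0.5,0],
    [0.79,0.64,0.5,0],
    [0.79,0.64,0.5,0],
    [0.79,0.64,0.5,0],
  ],
)

```text
clock: 8.0
eef_pos: [0.5278, -0.06, 0.2628]
tool_rot: [0.544, 0.839, 0.0, -0.0]
ft_force: [0.9, 0.1, 0.2]
grip_width: 0.0767
grasp_force: 0.0
```

Request:
apply_moves(
  commands=[
    [0.79,0.64,0.5,0],
    [0.79,0.64,0.5,0],
    [0.79,0.64,0.5,0],
    [0.79,0.64,0.5,0],
    [0.79,0.64,0.5,0],
  ],
)

```text
clock: 8.42
eef_pos: [0.5538, 0.0382, 0.2128]
tool_rot: [0.544, 0.839, -0.0, -0.0]
ft_force: [-0.2, 0.1, 0.7]
grip_width: 0.0765
grasp_force: 0.0
```

```bash
python3 - <<'E'
from h import *
s=bot.get_obs();print(s["eef_pos"],s["joint_pos"].round(3),yaw(),s["grip_width"])
go(.555,.034,.066,24)
E
```

```text
[0.55384938 0.03816659 0.21277513] [0.069 0.369 0.077 1.279 0.    1.22 ] 24.05034698181266 0.07653548216168883
units [-0.21 -0.03  7.34] roll 0.001
```

Request:
apply_moves(
  commands=[
    [-0.04,0,0.8,0],
    [-0.04,0,0.8,0],
    [-0.04,0,0.8,0],
    [-0.04,0,0.8,0],
    [-0.04,0,0.8,0],
  ],
)

```text
clock: 8.83
eef_pos: [0.5553, 0.0337, 0.1325]
tool_rot: [0.544, 0.839, 0.0, -0.0]
ft_force: [0.2, -0.1, -0.6]
grip_width: 0.0769
grasp_force: 0.0
```

Request:
apply_moves(
  commands=[
    [0,0,0.66,0],
    [0,0,0.66,0],
    [0,0,0.66,0],
    [0,0,0.66,0],
    [0,0,0.66,0],
  ],
)

```text
clock: 9.25
eef_pos: [0.5554, 0.0335, 0.0667]
tool_rot: [0.544, 0.839, 0.0, -0.0]
ft_force: [-0.3, 0.2, 0.9]
grip_width: 0.0768
grasp_force: 0.0
```

Request:
apply_moves(
  commands=[
    [0,0,0,0],
    [0,0,0,0],
    [0,0,0,0],
    [0,0,0,0],
    [0,0,0,0],
  ],
  claw=0.4,
)

```text
clock: 9.67
eef_pos: [0.556, 0.0331, 0.0678]
tool_rot: [0.544, 0.839, 0.0, 0.0]
ft_force: [0.5, 1.2, -2.9]
grip_width: 0.0637
grasp_force: 66.5
```

Request:
apply_moves(
  commands=[
    [0,0,0,0],
    [0,0,0,0],
    [0,0,0,0],
    [0,0,0,0],
    [0,0,0,0],
  ],
)

```text
clock: 10.08
eef_pos: [0.5558, 0.033, 0.0673]
tool_rot: [0.544, 0.839, -0.0, 0.0]
ft_force: [0.2, -0.1, -2.8]
grip_width: 0.0641
grasp_force: 66.5
```

Request:
apply_moves(
  commands=[
    [0,0,-0.4,0],
    [0,0,-0.6,0],
    [0,0,-0.6,0],
    [0,0,-0.6,0],
    [0,0,-0.6,0],
  ],
)

```text
clock: 10.5
eef_pos: [0.5559, 0.033, 0.1245]
tool_rot: [0.544, 0.839, 0.0, 0.0]
ft_force: [-0.4, -0.1, -2.7]
grip_width: 0.0637
grasp_force: 66.6
```

Request:
apply_moves(
  commands=[
    [0,0,-0.9,0],
    [0,0,-0.9,0],
    [0,0,-0.9,0],
    [0,0,-0.9,0],
    [0,0,-0.9,0],
  ],
)

```text
clock: 10.92
eef_pos: [0.5557, 0.033, 0.2149]
tool_rot: [0.544, 0.839, 0.0, 0.0]
ft_force: [-0.2, -0.8, -2.2]
grip_width: 0.0636
grasp_force: 47.5
```

Request:
apply_moves(
  commands=[
    [0,0,0,0.0375],
    [0,0,0,0.0375],
    [0,0,0,0.0375],
    [0,0,0,0.0375],
    [0,0,0,0.0375],
  ],
)

```text
clock: 11.33
eef_pos: [0.5557, 0.033, 0.214]
tool_rot: [0.624, 0.781, 0.0, 0.0]
ft_force: [-0.3, -0.1, -3.2]
grip_width: 0.0636
grasp_force: 69.6
```

```bash
python3 - <<'E'
from h import *
import pickle
s=bot.get_obs();print(s["eef_pos"],s["joint_pos"].round(3),yaw(),s["grip_width"])
go(.4355,-.4158,.205,12.8)
c=snap("wrist");pickle.dump(c,open("w5.pkl","wb"));cv2.imwrite("pics/e.png",c["image"])
E
```

```text
[0.55572562 0.03299471 0.21399848] [0.059 0.371 0.083 1.282 0.    1.408] 12.733756586502734 0.0635512372768839
units [-20.55 -10.83   0.45] roll -0.001
```

View pics/e.png

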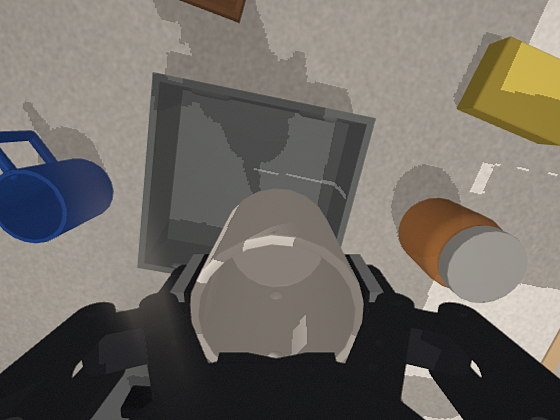

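Request:
apply_moves(
  commands=[
    [-0.82,-0.43,0,0],
    [-0.82,-0.43,0,0],
    [-0.82,-0.43,0,0],
    [-0.82,-0.43,0,0],
    [-0.82,-0.43,0,0],
  ],
)

```text
clock: 11.8
eef_pos: [0.5318, -0.0572, 0.2138]
tool_rot: [0.623, 0.782, 0.0, 0.0]
ft_force: [-0.5, -1.2, -2.7]
grip_width: 0.0637
grasp_force: 69.7
```

Request:
apply_moves(
  commands=[
    [-0.82,-0.43,0,0],
    [-0.82,-0.43,0,0],
    [-0.82,-0.43,0,0],
    [-0.82,-0.43,0,0],
    [-0.82,-0.43,0,0],
  ],
)

```text
clock: 12.22
eef_pos: [0.5081, -0.1468, 0.2139]
tool_rot: [0.623, 0.782, 0.0, 0.0]
ft_force: [0.0, 0.1, -2.8]
grip_width: 0.0639
grasp_force: 69.7
```

Request:
apply_moves(
  commands=[
    [-0.82,-0.43,0,0],
    [-0.82,-0.43,0,0],
    [-0.82,-0.43,0,0],
    [-0.82,-0.43,0,0],
    [-0.82,-0.43,0,0],
  ],
)

```text
clock: 12.63
eef_pos: [0.4844, -0.2363, 0.2138]
tool_rot: [0.623, 0.782, 0.0, 0.0]
ft_force: [-0.7, 0.1, -2.2]
grip_width: 0.0636
grasp_force: 69.7
```

Request:
apply_moves(
  commands=[
    [-0.82,-0.43,0,0],
    [-0.82,-0.43,0,0],
    [-0.82,-0.43,0,0],
    [-0.82,-0.43,0,0],
    [-0.82,-0.43,0,0],
  ],
)

```text
clock: 13.05
eef_pos: [0.4607, -0.3258, 0.2138]
tool_rot: [0.623, 0.782, 0.0, 0.0]
ft_force: [0.7, -0.1, -3.2]
grip_width: 0.0636
grasp_force: 69.7
```

```bash
python3 - <<'E'
from h import *
import pickle
s=bot.get_obs();print(s["eef_pos"],s["joint_pos"].round(3),yaw(),s["grip_width"])
go(.4355,-.4158,.205,12.8)
c=pickle.load(open("w5.pkl","rb"))
for dz in(.02,.015):
  m=np.array([.5557,.033,.214+dz]);r=np.radians(12.8);y=np.array([np.cos(r),np.sin(r),0])*.033;x=np.array([-y[1],y[0],0])
  print([proj(c,m+q).round() for q in(y,-y,x,-x)])
a=snap("side");b=snap("scene")
def crop(k,X,s=60):
    u,v=proj(k,X).astype(int);return cv2.resize(k["image"][v-s:v+s,u-s:u+s],(400,400),interpolation=cv2.INTER_CUBIC)
X=(.48,-.42,.16)
print(proj(a,X),proj(b,X))
cv2.imwrite("pics/f.png",np.hstack([crop(a,X,45),crop(b,X)]))
E
```

```text
[ 0.4606705  -0.32583126  0.21379549] [-0.616  0.386  0.105  1.289  0.     0.73 ] 12.892265734225163 0.0636126907744884
units [-4.11 -2.22  0.44] roll 0.002
[array([364., 314.]), array([188., 315.]), array([276., 231.]), array([276., 386.])]
[array([361., 307.]), array([191., 307.]), array([276., 227.]), array([276., 376.])]
[324.44077518 113.67803913] [158.2414488  292.89561191]
```

View pics/f.png

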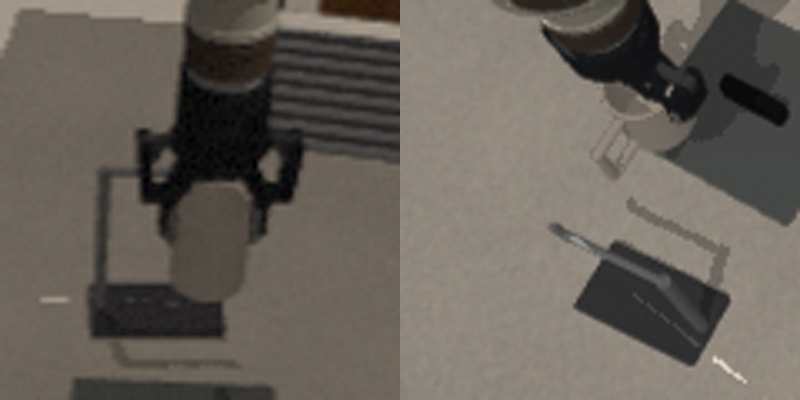

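The side and scene crops show the mug upright in the jaws. Its handle opening faces the hook, which still lies ahead (scene crop: handle (615,150), hook tip (555,230)).

Request:
apply_moves(
  commands=[
    [-0.42,-0.44,0.16,0],
    [-0.42,-0.44,0.16,0],
    [-0.42,-0.44,0.16,0],
    [-0.42,-0.44,0.16,0],
    [-0.42,-0.44,0.16,0],
  ],
)

```text
clock: 13.57
eef_pos: [0.4266, -0.3765, 0.1968]
tool_rot: [0.623, 0.782, -0.0, -0.0]
ft_force: [0.3, 0.8, -1.9]
grip_width: 0.0637
grasp_force: 69.8
```

Request:
apply_moves(
  commands=[
    [-0.4,0,0,0],
    [-0.4,0,0,0],
    [-0.4,0,0,0],
    [-0.4,0,0,0],
    [-0.4,0,0,0],
  ],
)

```text
clock: 13.98
eef_pos: [0.4371, -0.4155, 0.1974]
tool_rot: [0.623, 0.782, 0.0, 0.0]
ft_force: [-0.6, -0.1, -3.3]
grip_width: 0.0637
grasp_force: 69.8
```

```bash
python3 - <<'E'
from h import *
s=bot.get_obs();print(s["eef_pos"],s["joint_pos"].round(3),yaw(),s["grip_width"])
go(.4355,-.4158,.198,12.8)
a=snap("side");b=snap("scene")
def crop(k,X,s=60):
    u,v=proj(k,X).astype(int);print(u-s,v-s,400/2/s);return cv2.resize(k["image"][v-s:v+s,u-s:u+s],(400,400),interpolation=cv2.INTER_CUBIC)
X=(.48,-.42,.16)
cv2.imwrite("pics/g.png",np.hstack([crop(a,X,40),crop(b,X,45)]))
E
```

```text
[ 0.43708914 -0.4155485   0.19743072] [-0.76   0.472  0.194  1.292  0.     0.586] 12.874843329517573 0.06366303900877042
units [ 0.01 -0.08 -0.03] roll 0.001
284 73 5.0
113 247 4.444444444444445
```

View pics/g.png

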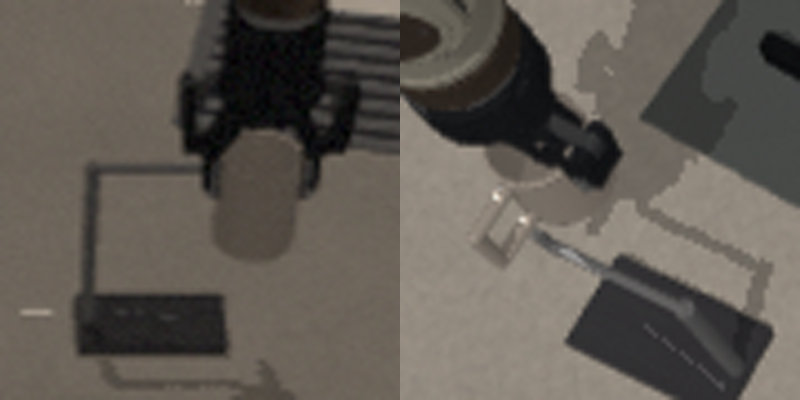

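The scene crop shows the opening at (500,230) just in front of the hook tip at (538,237), in line with the hook. I'll thread it on.

Request:
apply_moves(
  commands=[
    [0,0.3,0,0],
    [0,0.3,0,0],
    [0,0.3,0,0],
    [0,0.3,0,0],
    [0,0.3,0,0],
  ],
)

```text
clock: 14.5
eef_pos: [0.4666, -0.4075, 0.1974]
tool_rot: [0.623, 0.782, 0.0, 0.0]
ft_force: [-0.1, -0.4, -2.9]
grip_width: 0.0633
grasp_force: 69.8
```

```bash
python3 - <<'E'
from h import *
s=bot.get_obs();print(s["eef_pos"],s["ft_force"],yaw(),s["grip_width"])
go(.5086,-.399,.198,12.8)
b=snap("scene");a=snap("side")
def crop(k,X,s=60):
    u,v=proj(k,X).astype(int);print(u-s,v-s,400/2/s);return cv2.resize(k["image"][v-s:v+s,u-s:u+s],(400,400),interpolation=cv2.INTER_CUBIC)
X=(.48,-.42,.16)
cv2.imwrite("pics/g2.png",np.hstack([crop(b,X,30)]))
E
```

```text
[ 0.46656852 -0.40746093  0.19739682] [-0.09248756 -0.43920007 -2.89752773] 12.895764946508136 0.06330742390757106
units [-0.05  2.14 -0.03] roll 0.002
128 262 6.666666666666667
```

View pics/g2.png

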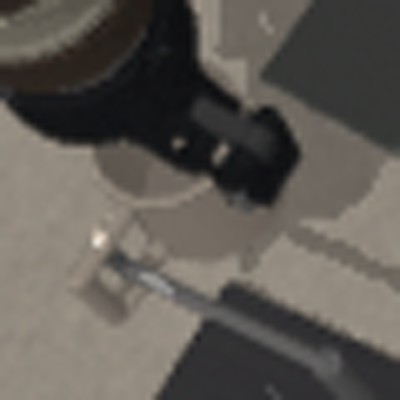

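The tip has entered the opening (105,258), with no contact force. I'll carry on along the hook, then lower.

Request:
apply_moves(
  commands=[
    [0,0.43,0,0],
    [0,0.43,0,0],
    [0,0.43,0,0],
    [0,0.43,0,0],
    [0,0.43,0,0],
  ],
)

```text
clock: 15.02
eef_pos: [0.5086, -0.3982, 0.1973]
tool_rot: [0.623, 0.782, 0.0, 0.0]
ft_force: [0.2, -0.2, -2.6]
grip_width: 0.0636
grasp_force: 69.8
```

Request:
apply_moves(
  commands=[
    [0,0,0.2,0],
    [0,0,0.2,0],
    [0,0,0.2,0],
    [0,0,0.2,0],
    [0,0,0.1,0],
  ],
)

```text
clock: 15.43
eef_pos: [0.5067, -0.3984, 0.1782]
tool_rot: [0.624, 0.782, -0.0, -0.001]
ft_force: [-0.2, -0.5, -2.5]
grip_width: 0.0635
grasp_force: 69.8
```

Request:
apply_moves(
  commands=[
    [0,0,0.06,0],
    [0,0,0.06,0],
    [0,0,0.06,0],
    [0,0,0,0],
    [0,0,0,0],
  ],
)

```text
clock: 15.85
eef_pos: [0.5075, -0.3986, 0.1758]
tool_rot: [0.624, 0.782, -0.0, 0.0]
ft_force: [0.0, -0.2, -2.3]
grip_width: 0.0639
grasp_force: 69.8
```

Request:
apply_moves(
  commands=[
    [0,0,0.06,0],
    [0,0,0.06,0],
    [0,0,0.06,0],
    [0,0,0,0],
    [0,0,0,0],
  ],
)

```text
clock: 16.27
eef_pos: [0.5075, -0.3984, 0.1719]
tool_rot: [0.624, 0.782, -0.0, -0.0]
ft_force: [-0.3, -0.3, -1.7]
grip_width: 0.0642
grasp_force: 69.8
```

Request:
apply_moves(
  commands=[
    [0,0,0.05,0],
    [0,0,0.05,0],
    [0,0,0,0],
    [0,0,0,0],
    [0,0,0,0],
  ],
)

```text
clock: 16.68
eef_pos: [0.5076, -0.3986, 0.1702]
tool_rot: [0.624, 0.782, 0.0, 0.0]
ft_force: [-0.2, 1.1, -2.0]
grip_width: 0.0637
grasp_force: 70.0
```

Request:
apply_moves(
  commands=[
    [0,0,0.05,0],
    [0,0,0.05,0],
    [0,0,0.05,0],
    [0,0,0,0],
    [0,0,0,0],
  ],
)

```text
clock: 17.1
eef_pos: [0.5078, -0.3987, 0.1694]
tool_rot: [0.624, 0.782, -0.0, 0.001]
ft_force: [-3.1, 3.6, 6.9]
grip_width: 0.0638
grasp_force: 71.1
```

Contact with the hook (fz up by 9 N). Releasing.

Request:
apply_moves(
  commands=[
    [0,0,0,0],
    [0,0,0,0],
    [0,0,0,0],
    [0,0,0,0],
    [0,0,0,0],
  ],
  claw=0,
)

```text
clock: 17.52
eef_pos: [0.5075, -0.3985, 0.1667]
tool_rot: [0.624, 0.782, 0.0, -0.0]
ft_force: [-0.7, 0.4, -0.5]
grip_width: 0.0855
grasp_force: 0.0
```

Request:
apply_moves(
  commands=[
    [0,0,0,0],
    [0,0,0,0],
    [0,0,0,0],
    [0,0,0,0],
    [0,0,0,0],
  ],
)

```text
clock: 17.93
eef_pos: [0.5076, -0.3985, 0.1671]
tool_rot: [0.624, 0.782, 0.0, -0.0]
ft_force: [0.6, 0.1, -0.2]
grip_width: 0.0855
grasp_force: 0.0
```

```bash
python3 - <<'E'
from h import *
s=bot.get_obs();print(s["eef_pos"],s["ft_force"])
b=snap("scene");a=snap("side")
def crop(k,X,s=60):
    u,v=proj(k,X).astype(int);return cv2.resize(k["image"][v-s:v+s,u-s:u+s],(400,400),interpolation=cv2.INTER_CUBIC)
X=(.50,-.42,.14)
cv2.imwrite("pics/h.png",np.hstack([crop(a,X,40),crop(b,X,40)]))
E
```

```text
[ 0.50756236 -0.39852556  0.16706588] [ 0.56598368  0.12102031 -0.2315273 ]
```

View pics/h.png

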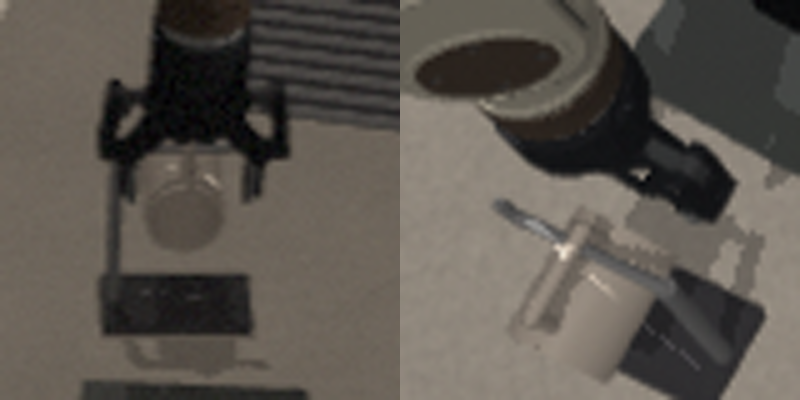

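Both views show the mug let go and hanging by its handle on the hook (side (185,205), scene (600,300)). I'll retreat upwards and go to the dishes.

Request:
apply_moves(
  commands=[
    [0,0,-0.5,0],
    [0,0,-0.75,0],
    [0,0,-0.75,0],
    [0,0,-0.75,0],
    [0,0,-0.75,0],
  ],
)

```text
clock: 18.45
eef_pos: [0.5076, -0.3986, 0.2388]
tool_rot: [0.624, 0.782, -0.0, 0.0]
ft_force: [-0.8, -0.0, 1.0]
grip_width: 0.0853
grasp_force: 0.0
```

Request:
apply_moves(
  commands=[
    [0,0,-0.8,0],
    [0,0,-0.8,0],
    [0,0,-0.8,0],
    [0,0,-0.8,0],
    [0,0,-0.8,0],
  ],
)

```text
clock: 18.87
eef_pos: [0.5075, -0.3984, 0.319]
tool_rot: [0.624, 0.782, -0.0, 0.001]
ft_force: [0.7, 0.2, 0.7]
grip_width: 0.0854
grasp_force: 0.0
```

Request:
apply_moves(
  commands=[
    [0,0,0,-0.0857],
    [0,0,0,-0.0857],
    [0,0,0,-0.0857],
    [0,0,0,-0.0857],
    [0,0,0,-0.0857],
  ],
)

```text
clock: 19.28
eef_pos: [0.5075, -0.3985, 0.3181]
tool_rot: [0.432, 0.902, -0.0, 0.0]
ft_force: [0.1, 0.7, -0.3]
grip_width: 0.0858
grasp_force: 0.0
```

Request:
apply_moves(
  commands=[
    [0,0,0,-0.0857],
    [0,0,0,-0.0857],
    [0,0,0,-0.0857],
    [0,0,0,-0.0857],
    [0,0,0,-0.0857],
  ],
)

```text
clock: 19.7
eef_pos: [0.5075, -0.3985, 0.3181]
tool_rot: [0.221, 0.975, -0.0, 0.0]
ft_force: [0.2, -0.6, -0.4]
grip_width: 0.0849
grasp_force: 0.0
```

Request:
apply_moves(
  commands=[
    [0,0,0,-0.0857],
    [0,0,0,-0.0857],
    [0,0,0,-0.0857],
    [0,0,0,-0.0857],
    [0,0,0,-0.0857],
  ],
)

```text
clock: 20.12
eef_pos: [0.5075, -0.3985, 0.3181]
tool_rot: [-0.002, 1.0, -0.0, 0.0]
ft_force: [0.5, 0.4, 0.1]
grip_width: 0.0855
grasp_force: 0.0
```

Request:
apply_moves(
  commands=[
    [0,0.91,0,0],
    [0,0.91,0,0],
    [0,0.91,0,0],
    [0,0.91,0,0],
    [0,0.91,0,0],
  ],
)

```text
clock: 20.53
eef_pos: [0.5075, -0.3067, 0.3181]
tool_rot: [0.0, 1.0, -0.0, 0.0]
ft_force: [-0.6, 1.0, 0.9]
grip_width: 0.0852
grasp_force: 0.0
```

Request:
apply_moves(
  commands=[
    [0,0.91,0,0],
    [0,0.91,0,0],
    [0,0.91,0,0],
    [0,0.91,0,0],
    [0,0.91,0,0],
  ],
)

```text
clock: 20.95
eef_pos: [0.5076, -0.2156, 0.3182]
tool_rot: [0.0, 1.0, -0.0, 0.001]
ft_force: [-0.3, 0.1, 0.0]
grip_width: 0.0855
grasp_force: 0.0
```

Request:
apply_moves(
  commands=[
    [0,0.91,0,0],
    [0,0.91,0,0],
    [0,0.91,0,0],
    [0,0.91,0,0],
    [0,0.91,0,0],
  ],
)

```text
clock: 21.37
eef_pos: [0.5076, -0.1246, 0.3182]
tool_rot: [0.0, 1.0, -0.0, 0.001]
ft_force: [0.4, -0.3, 0.6]
grip_width: 0.0855
grasp_force: 0.0
```

Request:
apply_moves(
  commands=[
    [0,0.91,0,0],
    [0,0.91,0,0],
    [0,0.91,0,0],
    [0,0.91,0,0],
    [0,0.91,0,0],
  ],
)

```text
clock: 21.78
eef_pos: [0.5076, -0.0336, 0.3182]
tool_rot: [0.0, 1.0, -0.0, 0.001]
ft_force: [-0.7, 0.8, 0.5]
grip_width: 0.0853
grasp_force: 0.0
```

Request:
apply_moves(
  commands=[
    [0,0.91,0,0],
    [0,0.91,0,0],
    [0,0.91,0,0],
    [0,0.91,0,0],
    [0,0.91,0,0],
  ],
)

```text
clock: 22.2
eef_pos: [0.5077, 0.0574, 0.3182]
tool_rot: [0.0, 1.0, 0.0, 0.001]
ft_force: [0.3, 0.4, -0.9]
grip_width: 0.0853
grasp_force: 0.0
```

Request:
apply_moves(
  commands=[
    [0,0.91,0,0],
    [0,0.91,0,0],
    [0,0.91,0,0],
    [0,0.91,0,0],
    [0,0.91,0,0],
  ],
)

```text
clock: 22.62
eef_pos: [0.5077, 0.1484, 0.3182]
tool_rot: [0.0, 1.0, 0.0, 0.001]
ft_force: [-0.1, 0.3, 0.1]
grip_width: 0.0859
grasp_force: 0.0
```

```bash
cat >> h.py <<'E'
def dishes(c,z=.012):
    g=cv2.cvtColor(c["image"],cv2.COLOR_BGR2HSV);k=cv2.inRange(g,(3,90,20),(18,255,220))
    for q in cv2.findContours(k,cv2.RETR_EXTERNAL,cv2.CHAIN_APPROX_NONE)[0]:
        if cv2.contourArea(q)>1000:
            P=np.array([plane(c,*p,z)[:2]*1000 for p in q[:,0]],np.float32);r=cv2.minAreaRect(P)
            b=cv2.boxPoints(r);e=max((b[1]-b[0],b[2]-b[1]),key=np.linalg.norm)
            u,v,w,h=cv2.boundingRect(q);print("dish" if not(u==0 or v==0 or u+w>=560 or v+h>=420) else "cut",np.round(r[0],1),np.round(r[1],1),"yaw",round((np.degrees(np.arctan2(e[1],e[0]))+90)%180-90,1),"px",u+w//2,v+h//2)
E
python3 - <<'E'
from h import *
import pickle
s=bot.get_obs();print(s["eef_pos"],s["joint_pos"].round(3),yaw())
c=snap("wrist");pickle.dump(c,open("w6.pkl","wb"));dishes(c)
E
```

```text
[0.50771499 0.14838348 0.31819686] [ 0.284  0.282  0.227  1.515 -0.     0.285] 89.97597189994201
dish [747.4  27.3] [ 79.4 102.5] yaw -26.4 px 196 325
dish [620.2 334.4] [123.7  61.9] yaw 16.0 px 401 245
dish [487.9 444.2] [ 67.3 119.8] yaw -14.0 px 494 159
dish [429.1 217.9] [ 60.8 120. ] yaw -6.1 px 330 113
dish [412.1 333.5] [119.6  63.7] yaw 13.0 px 418 99
```

Request:
apply_moves(
  commands=[
    [0,0,0,0.02],
    [0,0,0,0.02],
    [0,0,0,0.02],
    [0,0,0,0.02],
    [0,0,0,0.02],
  ],
  claw=0.18,
)

```text
clock: 23.08
eef_pos: [0.5079, 0.1466, 0.3173]
tool_rot: [0.054, 0.999, -0.0, 0.0]
ft_force: [-0.7, 0.2, -1.0]
grip_width: 0.0703
grasp_force: 0.0
```

Request:
apply_moves(
  commands=[
    [0.43,0.3,0.5,0],
    [0.43,0.3,0.5,0],
    [0.43,0.3,0.5,0],
    [0.43,0.3,0.5,0],
    [0.43,0.3,0.5,0],
  ],
)

```text
clock: 23.5
eef_pos: [0.4679, 0.1815, 0.2667]
tool_rot: [0.054, 0.999, 0.0, 0.0]
ft_force: [-0.2, 1.0, 0.5]
grip_width: 0.0702
grasp_force: 0.0
```

Request:
apply_moves(
  commands=[
    [0.43,0.3,0.5,0],
    [0.43,0.3,0.5,0],
    [0.43,0.3,0.5,0],
    [0.43,0.3,0.5,0],
    [0.43,0.3,0.5,0],
  ],
)

```text
clock: 23.92
eef_pos: [0.4283, 0.2159, 0.2168]
tool_rot: [0.054, 0.999, 0.0, 0.0]
ft_force: [-0.3, -0.5, 0.3]
grip_width: 0.0704
grasp_force: 0.0
```

```bash
python3 - <<'E'
from h import *
import pickle
s=bot.get_obs();print(s["eef_pos"],yaw(),s["grip_width"])
c=snap("wrist");pickle.dump(c,open("w7.pkl","wb"));dishes(c)
a=pickle.load(open("w6.pkl","rb"))
def box(k,u0,v0):
    g=cv2.cvtColor(k["image"],cv2.COLOR_BGR2HSV);m=cv2.inRange(g,(3,90,20),(18,255,220))
    for q in cv2.findContours(m,0,1)[0]:
        if cv2.contourArea(q)>1000 and cv2.pointPolygonTest(q,(u0,v0),False)>0: return np.array(cv2.minAreaRect(q)[0])
for X in[(.429,.218,.01),(.412,.3335,.01)]:
    p,q=[box(k,*map(float,proj(k,X))) for k in(a,c)]; print("tri",tri([(a,*p),(c,*q)]) if q is not None else q)
go(.429,.218,.06,83.9)
E
```

```text
[0.42831787 0.21592423 0.21677572] 83.85092145994959 0.07037553354950857
dish [487.9 443.9] [ 67.5 120.2] yaw -14.0 px 490 218
dish [429.4 218.4] [ 59.8 118.9] yaw -6.1 px 279 188
dish [411.9 334.4] [120.2  61.9] yaw 13.0 px 386 159
tri [0.42677787 0.21868774 0.01143821]
tri [0.40900923 0.33678729 0.00638622]
units [-0.14  0.1   7.74] roll 0.001
```

Request:
apply_moves(
  commands=[
    [-0.03,0.02,0.8,0],
    [-0.03,0.02,0.8,0],
    [-0.03,0.02,0.8,0],
    [-0.03,0.02,0.8,0],
    [-0.03,0.02,0.8,0],
  ],
)

```text
clock: 24.38
eef_pos: [0.4324, 0.2173, 0.1369]
tool_rot: [0.053, 0.999, 0.0, 0.0]
ft_force: [0.5, 0.8, -0.4]
grip_width: 0.0698
grasp_force: 0.0
```

Request:
apply_moves(
  commands=[
    [0,0,0.8,0],
    [0,0,0.8,0],
    [0,0,0.8,0],
    [0,0,0.8,0],
    [0,0,0.8,0],
  ],
)

```text
clock: 24.8
eef_pos: [0.4325, 0.2174, 0.0568]
tool_rot: [0.053, 0.999, 0.0, 0.0]
ft_force: [-0.0, -0.4, -0.2]
grip_width: 0.0697
grasp_force: 0.0
```

Request:
apply_moves(
  commands=[
    [0,0,0.3,0],
    [0,0,0.3,0],
    [0,0,0.3,0],
    [0,0,0.25,0],
    [0,0,0.2,0],
  ],
)

```text
clock: 25.22
eef_pos: [0.4323, 0.218, 0.0302]
tool_rot: [0.053, 0.999, 0.0, 0.0]
ft_force: [0.3, 0.3, 0.3]
grip_width: 0.0696
grasp_force: 0.0
```

Request:
apply_moves(
  commands=[
    [0,0,0.05,0],
    [0,0,0.05,0],
    [0,0,0.05,0],
    [0,0,0,0],
    [0,0,0,0],
  ],
)

```text
clock: 25.63
eef_pos: [0.4319, 0.218, 0.0273]
tool_rot: [0.053, 0.999, 0.0, 0.0]
ft_force: [1.0, -0.1, 0.1]
grip_width: 0.0702
grasp_force: 0.0
```

Request:
apply_moves(
  commands=[
    [0.06,0,0.05,0],
    [0.06,0,0.05,0],
    [0,0,0.05,0],
    [0,0,0,0],
    [0,0,0,0],
  ],
)

```text
clock: 26.05
eef_pos: [0.4293, 0.2181, 0.024]
tool_rot: [0.053, 0.999, -0.0, -0.0]
ft_force: [-0.3, 0.1, 0.7]
grip_width: 0.0704
grasp_force: 0.0
```

Request:
apply_moves(
  commands=[
    [0,0,0.05,0],
    [0,0,0.05,0],
    [0,0,0,0],
    [0,0,0,0],
    [0,0,0,0],
  ],
)

```text
clock: 26.47
eef_pos: [0.4294, 0.2181, 0.0221]
tool_rot: [0.053, 0.999, -0.0, -0.0]
ft_force: [-1.1, -1.2, 0.2]
grip_width: 0.0699
grasp_force: 0.0
```

Request:
apply_moves(
  commands=[
    [0,0,0.05,0],
    [0,0,0.05,0],
    [0,0,0,0],
    [0,0,0,0],
    [0,0,0,0],
  ],
)

```text
clock: 26.88
eef_pos: [0.4294, 0.2181, 0.0201]
tool_rot: [0.053, 0.999, -0.0, -0.0]
ft_force: [-0.1, 0.4, 0.5]
grip_width: 0.0702
grasp_force: 0.0
```

Request:
apply_moves(
  commands=[
    [0,0,0.05,0],
    [0,0,0.05,0],
    [0,0,0.05,0],
    [0,0,0,0],
    [0,0,0,0],
  ],
)

```text
clock: 27.3
eef_pos: [0.4293, 0.218, 0.017]
tool_rot: [0.053, 0.999, -0.0, -0.0]
ft_force: [0.1, -0.0, -0.3]
grip_width: 0.0701
grasp_force: 0.0
```

Request:
apply_moves(
  commands=[
    [0,0,0.05,0],
    [0,0,0.05,0],
    [0,0,0,0],
    [0,0,0,0],
    [0,0,0,0],
  ],
)

```text
clock: 27.72
eef_pos: [0.4293, 0.2181, 0.0151]
tool_rot: [0.053, 0.999, -0.0, -0.0]
ft_force: [-0.7, -0.1, -0.7]
grip_width: 0.0697
grasp_force: 0.0
```

Request:
apply_moves(
  commands=[
    [0,0,0,0],
    [0,0,0,0],
    [0,0,0,0],
    [0,0,0,0],
    [0,0,0,0],
  ],
  claw=0.5,
)

```text
clock: 28.13
eef_pos: [0.4307, 0.2187, 0.0174]
tool_rot: [0.053, 0.999, 0.001, 0.002]
ft_force: [-2.3, -0.6, 15.6]
grip_width: 0.0586
grasp_force: 71.2
```

Request:
apply_moves(
  commands=[
    [0,0,0,0],
    [0,0,0,0],
    [0,0,0,0],
    [0,0,0,0],
    [0,0,0,0],
  ],
)

```text
clock: 28.55
eef_pos: [0.4307, 0.2187, 0.0174]
tool_rot: [0.053, 0.999, 0.001, 0.002]
ft_force: [-3.3, -1.3, 14.0]
grip_width: 0.0584
grasp_force: 71.2
```

Request:
apply_moves(
  commands=[
    [0,0,-0.1,0],
    [0,0,-0.2,0],
    [0,0,-0.2,0],
    [0,0,0,0],
    [0,0,0,0],
  ],
)

```text
clock: 28.97
eef_pos: [0.4294, 0.2181, 0.0251]
tool_rot: [0.053, 0.999, 0.0, 0.0]
ft_force: [0.3, 0.1, -0.6]
grip_width: 0.0582
grasp_force: 64.2
```

Request:
apply_moves(
  commands=[
    [0,0,-0.9,0],
    [0,0,-1,0],
    [0,0,-1,0],
    [0,0,-1,0],
    [0,0,-1,0],
  ],
)

```text
clock: 29.38
eef_pos: [0.4289, 0.2179, 0.1235]
tool_rot: [0.053, 0.999, -0.0, -0.001]
ft_force: [0.1, 0.3, -1.2]
grip_width: 0.0582
grasp_force: 64.6
```

Request:
apply_moves(
  commands=[
    [0,0,-0.1,-0.0263],
    [0,0,-0.1,-0.0263],
    [0,0,-0.1,-0.0263],
    [0,0,-0.1,-0.0263],
    [0,0,-0.1,-0.0263],
  ],
)

```text
clock: 29.8
eef_pos: [0.429, 0.2179, 0.1327]
tool_rot: [-0.017, 1.0, -0.0, -0.0]
ft_force: [0.2, -0.5, 0.0]
grip_width: 0.0581
grasp_force: 64.6
```

Request:
apply_moves(
  commands=[
    [-0.317,-0.624,0,0],
    [-0.317,-0.624,0,0],
    [-0.317,-0.624,0,0],
    [-0.317,-0.624,0,0],
    [-0.317,-0.624,0,0],
  ],
)

```text
clock: 30.22
eef_pos: [0.463, 0.1561, 0.1325]
tool_rot: [-0.016, 1.0, -0.0, -0.001]
ft_force: [-0.0, 0.5, -1.7]
grip_width: 0.0582
grasp_force: 64.6
```

Request:
apply_moves(
  commands=[
    [-0.317,-0.624,0,0],
    [-0.317,-0.624,0,0],
    [-0.317,-0.624,0,0],
    [-0.317,-0.624,0,0],
    [-0.317,-0.624,0,0],
  ],
)

```text
clock: 30.63
eef_pos: [0.4967, 0.0947, 0.1325]
tool_rot: [-0.016, 1.0, -0.0, -0.001]
ft_force: [-0.4, -0.3, 0.3]
grip_width: 0.0581
grasp_force: 64.6
```

Request:
apply_moves(
  commands=[
    [-0.4,-0.8,0,0],
    [-0.4,-0.8,0,0],
    [-0.4,-0.8,0,0],
    [-0.4,-0.7,0,0],
    [0,0,0,0],
  ],
)

```text
clock: 31.05
eef_pos: [0.532, 0.0322, 0.1326]
tool_rot: [-0.015, 1.0, -0.001, 0.0]
ft_force: [0.3, -0.7, -0.4]
grip_width: 0.0586
grasp_force: 64.6
```

```bash
python3 - <<'E'
from h import *
c=snap("wrist");c=snap("wrist")
s=bot.get_obs();print(s["eef_pos"],yaw(),s["grip_width"],s["grasp_force"])
dishes(c,s["eef_pos"][2]-.0054); go(.5303,.0339,.04,91.75)
E
```

```text
[0.53045057 0.03415564 0.13242897] 91.7911250407992 0.058487887293485474 64.5916199684143
dish [522.1  32.9] [104.9  60.4] yaw 1.8 px 276 252
units [ 0.01 -0.01  4.62] roll 0.001
```

Request:
apply_moves(
  commands=[
    [0,0,0.92,0],
    [0,0,0.92,0],
    [0,0,0.92,0],
    [0,0,0.92,0],
    [0,0,0.92,0],
  ],
)

```text
clock: 31.57
eef_pos: [0.53, 0.0355, 0.0401]
tool_rot: [-0.017, 1.0, 0.0, -0.0]
ft_force: [0.3, -1.0, -1.2]
grip_width: 0.0582
grasp_force: 64.6
```

Request:
apply_moves(
  commands=[
    [0,0,0.3,0],
    [0,0,0.2,0],
    [0,0,0.15,0],
    [0,0,0.05,0],
    [0,0,0,0],
  ],
)

```text
clock: 31.98
eef_pos: [0.5313, 0.0347, 0.0278]
tool_rot: [-0.016, 1.0, 0.0, 0.001]
ft_force: [-0.4, 1.0, -0.5]
grip_width: 0.0587
grasp_force: 64.6
```

Request:
apply_moves(
  commands=[
    [0,0,0.04,0],
    [0,0,0.04,0],
    [0,0,0.04,0],
    [0,0,0,0],
    [0,0,0,0],
  ],
)

```text
clock: 32.4
eef_pos: [0.5309, 0.0345, 0.0248]
tool_rot: [-0.016, 1.0, 0.0, 0.0]
ft_force: [-0.5, -0.9, -0.0]
grip_width: 0.0582
grasp_force: 64.6
```

Request:
apply_moves(
  commands=[
    [0,0,0.04,0],
    [0,0,0.04,0],
    [0,0,0,0],
    [0,0,0,0],
    [0,0,0,0],
  ],
)

```text
clock: 32.82
eef_pos: [0.5309, 0.0345, 0.0235]
tool_rot: [-0.016, 1.0, -0.0, 0.0]
ft_force: [-0.2, -1.2, 4.9]
grip_width: 0.0587
grasp_force: 67.5
```

Request:
apply_moves(
  commands=[
    [0,0,0,0],
    [0,0,0,0],
    [0,0,0,0],
    [0,0,0,0],
    [0,0,0,0],
  ],
  claw=0.15,
)

```text
clock: 33.23
eef_pos: [0.5307, 0.0345, 0.0229]
tool_rot: [-0.016, 1.0, -0.0, -0.0]
ft_force: [0.6, -0.3, -0.1]
grip_width: 0.0725
grasp_force: 0.0
```

Request:
apply_moves(
  commands=[
    [0,0,-0.5,0],
    [0,0,-1,0],
    [0,0,-1,0],
    [0,0,-1,0],
    [0,0,-1,0],
  ],
)

```text
clock: 33.65
eef_pos: [0.5308, 0.0345, 0.1147]
tool_rot: [-0.016, 1.0, 0.0, 0.0]
ft_force: [0.6, -0.3, -0.6]
grip_width: 0.0728
grasp_force: 0.0
```

Request:
apply_moves(
  commands=[
    [0,0,-1,0],
    [0,0,-1,0],
    [0,0,-0.7,0],
    [0,0,0,0],
    [0,0,0,0],
  ],
)

```text
clock: 34.07
eef_pos: [0.5314, 0.0345, 0.1682]
tool_rot: [-0.016, 1.0, 0.0, 0.001]
ft_force: [-0.4, 0.4, -0.8]
grip_width: 0.0723
grasp_force: 0.0
```

```bash
python3 - <<'E'
from h import *
c=snap("wrist")
s=bot.get_obs();print(s["eef_pos"],yaw(),s["grip_width"])
dishes(c,.018); go(.412,.334,.15,103)
E
```

```text
[0.53057675 0.03448567 0.16702066] 91.86412898567839 0.07253352731340486
cut [622.2 304.7] [124.3  25.3] yaw 16.1 px 546 295
dish [530.1  34.4] [119.4  60.1] yaw 2.0 px 276 197
units [ 2.41 15.93  0.85] roll -0.186
```

Request:
apply_moves(
  commands=[
    [0,0,0,-0.037],
    [0,0,0,-0.037],
    [0,0,0,-0.037],
    [0,0,0,-0.037],
    [0,0,0,-0.038],
  ],
)

```text
clock: 34.53
eef_pos: [0.5296, 0.0344, 0.1652]
tool_rot: [-0.114, 0.993, 0.0, -0.002]
ft_force: [0.6, -0.1, 0.4]
grip_width: 0.0723
grasp_force: 0.0
```

Request:
apply_moves(
  commands=[
    [0.12,0.8,0,0],
    [0.12,0.8,0,0],
    [0.12,0.8,0,0],
    [0.12,0.8,0,0],
    [0.12,0.8,0,0],
  ],
)

```text
clock: 34.95
eef_pos: [0.4996, 0.1101, 0.1653]
tool_rot: [-0.113, 0.994, -0.0, -0.002]
ft_force: [-1.3, 0.0, 0.3]
grip_width: 0.0728
grasp_force: 0.0
```

Request:
apply_moves(
  commands=[
    [0.12,0.8,0,0],
    [0.12,0.8,0,0],
    [0.12,0.8,0,0],
    [0.12,0.8,0,0],
    [0.12,0.8,0,0],
  ],
)

```text
clock: 35.37
eef_pos: [0.4699, 0.1852, 0.1653]
tool_rot: [-0.113, 0.994, -0.0, -0.002]
ft_force: [0.2, 0.6, 0.5]
grip_width: 0.0724
grasp_force: 0.0
```

Request:
apply_moves(
  commands=[
    [0.12,0.8,0,0],
    [0.12,0.8,0,0],
    [0.12,0.8,0,0],
    [0.12,0.8,0,0],
    [0.12,0.8,0,0],
  ],
)

```text
clock: 35.78
eef_pos: [0.4403, 0.2603, 0.1653]
tool_rot: [-0.113, 0.994, -0.001, -0.002]
ft_force: [0.1, -0.3, 0.4]
grip_width: 0.0726
grasp_force: 0.0
```

Request:
apply_moves(
  commands=[
    [0.2,1,0,0],
    [0.2,1,0,0],
    [0.2,1,0,0],
    [0,0.93,0,0],
    [0,0,0,0],
  ],
)

```text
clock: 36.2
eef_pos: [0.4106, 0.3363, 0.1654]
tool_rot: [-0.115, 0.993, -0.0, -0.001]
ft_force: [0.3, -0.3, -0.5]
grip_width: 0.0725
grasp_force: 0.0
```

```bash
python3 - <<'E'
from h import *
snap("wrist");snap("wrist");c=snap("wrist")
s=bot.get_obs();print(s["eef_pos"],yaw(),s["grip_width"])
dishes(c); go(.412,.334,.0195,103)
E
```

```text
[0.41158358 0.33330824 0.16582903] 103.04385109215455 0.07238985688897523
dish [575.6 323.2] [39.7 60.5] yaw -73.8 px 231 347
dish [504.2 436.8] [57.  85.6] yaw -14.0 px 341 309
dish [446.8 455.2] [65.1 37.8] yaw 75.9 px 394 264
dish [411.9 335.4] [120.4  59.9] yaw 13.0 px 279 199
units [-0.03  0.03  7.32] roll 0.001
```

Request:
apply_moves(
  commands=[
    [0,0.02,0.9,0],
    [0,0.02,0.9,0],
    [0,0.02,0.9,0],
    [0,0.02,0.9,0],
    [0,0.02,0.9,0],
  ],
)

```text
clock: 36.77
eef_pos: [0.4119, 0.3345, 0.076]
tool_rot: [-0.112, 0.994, -0.0, -0.0]
ft_force: [-0.6, -1.0, 0.7]
grip_width: 0.0727
grasp_force: 0.0
```

Request:
apply_moves(
  commands=[
    [0,0,0.6,0],
    [0,0,0.6,0],
    [0,0,0.5,0],
    [0,0,0.4,0],
    [0,0,0.4,0],
  ],
)

```text
clock: 37.18
eef_pos: [0.412, 0.3353, 0.0264]
tool_rot: [-0.113, 0.994, -0.0, -0.0]
ft_force: [0.2, 0.9, 1.3]
grip_width: 0.0724
grasp_force: 0.0
```

Request:
apply_moves(
  commands=[
    [0,0,0.15,0],
    [0,0,0.1,0],
    [0,0,0.07,0],
    [0,0,0,0],
    [0,0,0,0],
  ],
)

```text
clock: 37.6
eef_pos: [0.4121, 0.3364, 0.0212]
tool_rot: [-0.113, 0.994, 0.0, 0.0]
ft_force: [0.8, 0.3, 0.6]
grip_width: 0.0727
grasp_force: 0.0
```

Request:
apply_moves(
  commands=[
    [0,0,0,0],
    [0,0,0,0],
    [0,0,0,0],
    [0,0,0,0],
    [0,0,0,0],
  ],
  claw=0.5,
)

```text
clock: 38.02
eef_pos: [0.4123, 0.3366, 0.0218]
tool_rot: [-0.114, 0.994, 0.001, 0.001]
ft_force: [-0.5, -0.2, 5.4]
grip_width: 0.0578
grasp_force: 64.7
```

Request:
apply_moves(
  commands=[
    [0,0,0,0],
    [0,0,0,0],
    [0,0,-0.1,0],
    [0,0,-0.2,0],
    [0,0,-0.3,0],
  ],
)

```text
clock: 38.43
eef_pos: [0.4112, 0.3356, 0.0324]
tool_rot: [-0.113, 0.994, -0.0, -0.001]
ft_force: [-0.1, 0.6, -1.0]
grip_width: 0.0582
grasp_force: 64.1
```

Request:
apply_moves(
  commands=[
    [0,0,-0.9,0],
    [0,0,-1,0],
    [0,0,-1,0],
    [0,0,-1,0],
    [0,0,-1,0],
  ],
)

```text
clock: 38.85
eef_pos: [0.4116, 0.3359, 0.1319]
tool_rot: [-0.113, 0.994, -0.0, -0.0]
ft_force: [0.8, 0.4, -0.4]
grip_width: 0.0583
grasp_force: 64.3
```

Request:
apply_moves(
  commands=[
    [0,0,-0.1,0.038],
    [0,0,-0.1,0.037],
    [0,0,-0.1,0.037],
    [0,0,0,0.037],
    [0,0,0,0.037],
  ],
)

```text
clock: 39.27
eef_pos: [0.4118, 0.3361, 0.1373]
tool_rot: [-0.015, 1.0, 0.0, 0.0]
ft_force: [-0.3, -0.2, -1.3]
grip_width: 0.0579
grasp_force: 64.3
```

```bash
python3 - <<'E'
from h import *
snap("wrist");snap("wrist");c=snap("wrist")
s=bot.get_obs();print(s["eef_pos"],yaw(),s["grip_width"],s["grasp_force"])
dishes(c,s["eef_pos"][2]-.0075); go(.5307,.0345,.0555,91.85)
E
```

```text
[0.41169722 0.33598055 0.13692134] 91.9171234315126 0.05839424494714823 64.31307435035706
dish [404.6 395.2] [34.1 36. ] yaw -14.0 px 414 267
dish [402.8 335.4] [104.   59.5] yaw 1.9 px 276 251
units [ -5.46 -15.26   4.07] roll 0.001
```

Request:
apply_moves(
  commands=[
    [-0.3,-0.8,0,0],
    [-0.3,-0.8,0,0],
    [-0.3,-0.8,0,0],
    [-0.3,-0.8,0,0],
    [-0.3,-0.8,0,0],
  ],
)

```text
clock: 39.83
eef_pos: [0.4445, 0.2563, 0.1368]
tool_rot: [-0.017, 1.0, -0.0, -0.0]
ft_force: [0.8, -0.4, 0.0]
grip_width: 0.0579
grasp_force: 64.3
```

Request:
apply_moves(
  commands=[
    [-0.3,-0.8,0,0],
    [-0.3,-0.8,0,0],
    [-0.3,-0.8,0,0],
    [-0.3,-0.8,0,0],
    [-0.3,-0.8,0,0],
  ],
)

```text
clock: 40.25
eef_pos: [0.4771, 0.1772, 0.1368]
tool_rot: [-0.017, 1.0, -0.0, -0.0]
ft_force: [-0.5, 0.5, -0.2]
grip_width: 0.0577
grasp_force: 64.3
```

Request:
apply_moves(
  commands=[
    [-0.3,-0.8,0,0],
    [-0.3,-0.8,0,0],
    [-0.3,-0.8,0,0],
    [-0.3,-0.8,0,0],
    [-0.3,-0.8,0,0],
  ],
)

```text
clock: 40.67
eef_pos: [0.5097, 0.0983, 0.1368]
tool_rot: [-0.017, 1.0, 0.0, -0.0]
ft_force: [0.2, 0.6, -1.0]
grip_width: 0.0578
grasp_force: 64.3
```

Request:
apply_moves(
  commands=[
    [-0.24,-0.9,0,0],
    [-0.24,-0.9,0,0],
    [-0.24,-0.8,0,0],
    [-0.24,-0.66,0,0],
    [0,0,0,0],
  ],
)

```text
clock: 41.08
eef_pos: [0.5317, 0.0323, 0.1368]
tool_rot: [-0.015, 1.0, -0.0, 0.0]
ft_force: [-0.3, -0.6, -0.6]
grip_width: 0.0581
grasp_force: 64.4
```

```bash
python3 - <<'E'
from h import *
snap("wrist");snap("wrist");c=snap("wrist")
s=bot.get_obs();print(s["eef_pos"],yaw(),s["grip_width"],s["grasp_force"])
dishes(c,s["eef_pos"][2]-.0075); go(.5307,.0345,.0555,91.85)
E
```

```text
[0.53058096 0.03483809 0.13663529] 91.88517868648609 0.05770995868299893 64.35385823249817
dish [519.8  33.7] [107.8  59.4] yaw 1.8 px 277 246
units [-0.01 -0.02  4.06] roll 0.001
```

Request:
apply_moves(
  commands=[
    [0,0,0.8,0],
    [0,0,0.8,0],
    [0,0,0.8,0],
    [0,0,0.8,0],
    [0,0,0.8,0],
  ],
)

```text
clock: 41.65
eef_pos: [0.5305, 0.0357, 0.0561]
tool_rot: [-0.017, 1.0, 0.0, -0.0]
ft_force: [-0.3, -0.0, -1.1]
grip_width: 0.0581
grasp_force: 64.4
```

Request:
apply_moves(
  commands=[
    [0,0,0.3,0],
    [0,0,0.2,0],
    [0,0,0.1,0],
    [0,0,0.05,0],
    [0,0,0,0],
  ],
)

```text
clock: 42.07
eef_pos: [0.5314, 0.0348, 0.0444]
tool_rot: [-0.016, 1.0, 0.0, 0.001]
ft_force: [-0.0, -0.2, -0.8]
grip_width: 0.0578
grasp_force: 64.3
```

Request:
apply_moves(
  commands=[
    [0,0,0.06,0],
    [0,0,0.05,0],
    [0,0,0,0],
    [0,0,0,0],
    [0,0,0,0],
  ],
)

```text
clock: 42.48
eef_pos: [0.531, 0.0345, 0.0417]
tool_rot: [-0.016, 1.0, -0.0, 0.0]
ft_force: [-0.0, -0.1, -0.1]
grip_width: 0.0581
grasp_force: 64.3
```

Request:
apply_moves(
  commands=[
    [0,0,0.06,0],
    [0,0,0.04,0],
    [0,0,0,0],
    [0,0,0,0],
    [0,0,0,0],
  ],
)

```text
clock: 42.9
eef_pos: [0.531, 0.0345, 0.0398]
tool_rot: [-0.016, 1.0, -0.0, 0.0]
ft_force: [-0.7, 0.1, 3.3]
grip_width: 0.058
grasp_force: 64.8
```

Request:
apply_moves(
  commands=[
    [0,0,0,0],
    [0,0,0,0],
    [0,0,0,0],
    [0,0,0,0],
    [0,0,0,0],
  ],
  claw=0.15,
)

```text
clock: 43.32
eef_pos: [0.5308, 0.0345, 0.0393]
tool_rot: [-0.016, 1.0, -0.0, -0.0]
ft_force: [-0.5, -0.0, -0.1]
grip_width: 0.0724
grasp_force: 0.0
```

Request:
apply_moves(
  commands=[
    [0,0,-0.5,0],
    [0,0,-1,0],
    [0,0,-1,0],
    [0,0,-1,0],
    [0,0,-1,0],
  ],
)

```text
clock: 43.73
eef_pos: [0.5308, 0.0345, 0.1311]
tool_rot: [-0.016, 1.0, -0.0, 0.0]
ft_force: [0.3, -0.3, -0.1]
grip_width: 0.0723
grasp_force: 0.0
```

Request:
apply_moves(
  commands=[
    [0,0,-1,0],
    [0,0,-0.9,0],
    [0,0,0,0],
    [0,0,0,0],
    [0,0,0,0],
  ],
)

```text
clock: 44.15
eef_pos: [0.5305, 0.0345, 0.1672]
tool_rot: [-0.016, 1.0, -0.0, -0.0]
ft_force: [0.3, 0.3, 0.9]
grip_width: 0.0726
grasp_force: 0.0
```

```bash
python3 - <<'E'
from h import *
c=snap("wrist")
s=bot.get_obs();print(s["eef_pos"],yaw(),s["grip_width"])
dishes(c,.030); go(.620,.3345,.167,106); go(.488,.444,.167,76)
E
```

```text
[0.53006451 0.03450449 0.16662737] 91.86448794247957 0.07233517931239691
cut [615.2 292.1] [118.8  23.6] yaw 15.9 px 546 298
dish [530.3  34.5] [121.7  60.1] yaw 1.9 px 277 202
units [-8.46 13.18 -0.02] roll -0.236
units [ 6.99 19.36 -0.02] roll 0.264
```

Request:
apply_moves(
  commands=[
    [0,0,0,-0.047],
    [0,0,0,-0.047],
    [0,0,0,-0.047],
    [0,0,0,-0.047],
    [0,0,0,-0.048],
  ],
)

```text
clock: 44.62
eef_pos: [0.5298, 0.0345, 0.1659]
tool_rot: [-0.141, 0.99, 0.0, -0.002]
ft_force: [-0.4, 0.7, -0.1]
grip_width: 0.0727
grasp_force: 0.0
```

Request:
apply_moves(
  commands=[
    [-0.45,0.7,0,0],
    [-0.45,0.7,0,0],
    [-0.45,0.7,0,0],
    [-0.45,0.7,0,0],
    [-0.45,0.7,0,0],
  ],
)

```text
clock: 45.03
eef_pos: [0.554, 0.1147, 0.1659]
tool_rot: [-0.139, 0.99, -0.0, -0.002]
ft_force: [0.6, -0.3, -0.4]
grip_width: 0.0727
grasp_force: 0.0
```

Request:
apply_moves(
  commands=[
    [-0.45,0.7,0,0],
    [-0.45,0.7,0,0],
    [-0.45,0.7,0,0],
    [-0.45,0.7,0,0],
    [-0.45,0.7,0,0],
  ],
)

```text
clock: 45.45
eef_pos: [0.5779, 0.1945, 0.1657]
tool_rot: [-0.139, 0.99, -0.0, -0.002]
ft_force: [-0.2, 0.0, -0.5]
grip_width: 0.0726
grasp_force: 0.0
```

Request:
apply_moves(
  commands=[
    [-0.45,0.7,0,0],
    [-0.45,0.7,0,0],
    [-0.45,0.7,0,0],
    [-0.45,0.7,0,0],
    [-0.45,0.7,0,0],
  ],
)

```text
clock: 45.87
eef_pos: [0.6019, 0.2741, 0.1655]
tool_rot: [-0.139, 0.99, -0.0, -0.002]
ft_force: [-0.4, -0.0, 0.1]
grip_width: 0.0728
grasp_force: 0.0
```

Request:
apply_moves(
  commands=[
    [-0.43,0.7,0,0],
    [-0.43,0.7,0,0],
    [-0.43,0.7,0,0],
    [-0.43,0.58,0,0],
    [0,0,0,0],
  ],
)

```text
clock: 46.28
eef_pos: [0.6204, 0.337, 0.1649]
tool_rot: [-0.141, 0.99, -0.0, -0.001]
ft_force: [0.2, 0.7, -0.3]
grip_width: 0.0725
grasp_force: 0.0
```

```bash
python3 - <<'E'
from h import *
snap("wrist");snap("wrist");c=snap("wrist")
s=bot.get_obs();print(s["eef_pos"],yaw(),s["grip_width"],s["joint_pos"].round(2))
dishes(c); go(.620,.3345,.0205,106)
E
```

```text
[0.6201893  0.33390804 0.16595203] 106.02289128932289 0.07258859259789395 [ 0.49  0.71  0.51  1.38 -0.    0.21]
dish [621.9 336.1] [119.5  59.9] yaw 16.1 px 278 201
cut [489.1 445.6] [ 63.3 121.4] yaw -14.0 px 452 86
units [0.   0.03 7.27] roll 0.0
```

Request:
apply_moves(
  commands=[
    [-0.016,0.01,0.9,0],
    [-0.016,0.01,0.9,0],
    [-0.016,0.01,0.9,0],
    [-0.016,0.01,0.9,0],
    [-0.016,0.01,0.9,0],
  ],
)

```text
clock: 46.85
eef_pos: [0.6219, 0.3345, 0.0767]
tool_rot: [-0.139, 0.99, -0.0, -0.0]
ft_force: [0.1, 0.1, -0.7]
grip_width: 0.0723
grasp_force: 0.0
```

Request:
apply_moves(
  commands=[
    [0,0,0.6,0],
    [0,0,0.6,0],
    [0,0,0.5,0],
    [0,0,0.4,0],
    [0,0,0.3,0],
  ],
)

```text
clock: 47.27
eef_pos: [0.6221, 0.3358, 0.0288]
tool_rot: [-0.139, 0.99, -0.0, -0.0]
ft_force: [0.1, 0.0, -0.2]
grip_width: 0.0722
grasp_force: 0.0
```

Request:
apply_moves(
  commands=[
    [0,0,0.2,0],
    [0,0,0.12,0],
    [0,0,0.07,0],
    [0,0,0,0],
    [0,0,0,0],
  ],
)

```text
clock: 47.68
eef_pos: [0.6225, 0.3363, 0.0222]
tool_rot: [-0.139, 0.99, 0.0, 0.0]
ft_force: [-0.1, -0.1, -0.2]
grip_width: 0.0727
grasp_force: 0.0
```

Request:
apply_moves(
  commands=[
    [0,0,0,0],
    [0,0,0,0],
    [0,0,0,0],
    [0,0,0,0],
    [0,0,0,0],
  ],
  claw=0.5,
)

```text
clock: 48.1
eef_pos: [0.6229, 0.3365, 0.023]
tool_rot: [-0.139, 0.99, 0.0, 0.001]
ft_force: [0.1, 0.7, 5.6]
grip_width: 0.0581
grasp_force: 64.6
```

Request:
apply_moves(
  commands=[
    [0,0,0,0],
    [0,0,0,0],
    [0,0,-0.1,0],
    [0,0,-0.2,0],
    [0,0,-0.3,0],
  ],
)

```text
clock: 48.52
eef_pos: [0.6211, 0.3355, 0.0324]
tool_rot: [-0.139, 0.99, -0.001, -0.002]
ft_force: [-0.3, -1.1, -0.8]
grip_width: 0.0576
grasp_force: 64.0
```

Request:
apply_moves(
  commands=[
    [0,0,-0.9,0],
    [0,0,-1,0],
    [0,0,-1,0],
    [0,0,-1,0],
    [0,0,-1,0],
  ],
)

```text
clock: 48.93
eef_pos: [0.6218, 0.3359, 0.1325]
tool_rot: [-0.139, 0.99, -0.0, -0.0]
ft_force: [0.1, 0.2, -0.8]
grip_width: 0.0577
grasp_force: 64.2
```

Request:
apply_moves(
  commands=[
    [0,0,-0.1,0.047],
    [0,0,-0.1,0.047],
    [0,0,-0.1,0.047],
    [0,0,0,0.047],
    [0,0,0,0.048],
  ],
)

```text
clock: 49.35
eef_pos: [0.622, 0.336, 0.1379]
tool_rot: [-0.015, 1.0, -0.0, -0.0]
ft_force: [1.1, -0.8, -1.2]
grip_width: 0.0576
grasp_force: 64.2
```

```bash
python3 - <<'E'
from h import *
snap("wrist");snap("wrist");c=snap("wrist")
s=bot.get_obs();print(s["eef_pos"],yaw(),s["grip_width"],s["grasp_force"])
dishes(c,s["eef_pos"][2]-.0075); go(.5307,.0345,.0675,91.85)
E
```

```text
[0.62195438 0.33594961 0.13758506] 91.93042390086289 0.057567988938081585 64.20424818992615
dish [612.9 335.5] [104.3  58.8] yaw 2.1 px 277 250
cut [526.9 390.2] [32.9 48.1] yaw -14.0 px 432 65
units [  5.05 -14.92   3.5 ] roll 0.001
```

Request:
apply_moves(
  commands=[
    [0.27,-0.8,0,0],
    [0.27,-0.8,0,0],
    [0.27,-0.8,0,0],
    [0.27,-0.8,0,0],
    [0.27,-0.8,0,0],
  ],
)

```text
clock: 49.92
eef_pos: [0.5973, 0.2545, 0.1376]
tool_rot: [-0.017, 1.0, -0.0, -0.0]
ft_force: [-0.4, -0.2, -0.3]
grip_width: 0.0577
grasp_force: 64.2
```

Request:
apply_moves(
  commands=[
    [0.27,-0.8,0,0],
    [0.27,-0.8,0,0],
    [0.27,-0.8,0,0],
    [0.27,-0.8,0,0],
    [0.27,-0.8,0,0],
  ],
)

```text
clock: 50.33
eef_pos: [0.573, 0.1736, 0.1378]
tool_rot: [-0.017, 1.0, -0.0, -0.0]
ft_force: [0.3, -0.1, -1.6]
grip_width: 0.0579
grasp_force: 64.2
```

Request:
apply_moves(
  commands=[
    [0.27,-0.8,0,0],
    [0.27,-0.8,0,0],
    [0.27,-0.8,0,0],
    [0.27,-0.8,0,0],
    [0.27,-0.8,0,0],
  ],
)

```text
clock: 50.75
eef_pos: [0.5486, 0.0928, 0.1378]
tool_rot: [-0.017, 1.0, -0.0, -0.0]
ft_force: [0.6, -0.3, -1.2]
grip_width: 0.0581
grasp_force: 64.2
```

Request:
apply_moves(
  commands=[
    [0.25,-0.8,0,0],
    [0.25,-0.8,0,0],
    [0.25,-0.7,0,0],
    [0.25,-0.62,0,0],
    [0,0,0,0],
  ],
)

```text
clock: 51.17
eef_pos: [0.5299, 0.0324, 0.1378]
tool_rot: [-0.015, 1.0, -0.0, -0.001]
ft_force: [-0.2, 0.3, -0.6]
grip_width: 0.0577
grasp_force: 64.2
```

```bash
python3 - <<'E'
from h import *
snap("wrist");snap("wrist");c=snap("wrist")
s=bot.get_obs();print(s["eef_pos"],yaw(),s["grip_width"],s["grasp_force"])
go(.5307,.0345,.0675,91.85)
E
```

```text
[0.53116896 0.03475967 0.13788238] 91.88097448877996 0.05763058514190321 64.24938797950745
units [ 0.02 -0.01  3.52] roll 0.001
```

Request:
apply_moves(
  commands=[
    [0,0,0.7,0],
    [0,0,0.7,0],
    [0,0,0.7,0],
    [0,0,0.7,0],
    [0,0,0.7,0],
  ],
)

```text
clock: 51.73
eef_pos: [0.5314, 0.0356, 0.0671]
tool_rot: [-0.017, 1.0, 0.0, 0.0]
ft_force: [0.2, -0.0, -1.3]
grip_width: 0.058
grasp_force: 64.3
```

Request:
apply_moves(
  commands=[
    [0,0,0.25,0],
    [0,0,0.2,0],
    [0,0,0.1,0],
    [0,0,0.05,0],
    [0,0,0,0],
  ],
)

```text
clock: 52.15
eef_pos: [0.5314, 0.0347, 0.0561]
tool_rot: [-0.016, 1.0, 0.0, 0.0]
ft_force: [0.8, 0.5, -1.2]
grip_width: 0.0577
grasp_force: 64.2
```

Request:
apply_moves(
  commands=[
    [0,0,0.06,0],
    [0,0,0.05,0],
    [0,0,0,0],
    [0,0,0,0],
    [0,0,0,0],
  ],
)

```text
clock: 52.57
eef_pos: [0.531, 0.0345, 0.0537]
tool_rot: [-0.016, 1.0, 0.0, 0.0]
ft_force: [-0.2, -0.1, -0.6]
grip_width: 0.0577
grasp_force: 64.2
```

Request:
apply_moves(
  commands=[
    [0,0,0.05,0],
    [0,0,0.05,0],
    [0,0,0,0],
    [0,0,0,0],
    [0,0,0,0],
  ],
)

```text
clock: 52.98
eef_pos: [0.5312, 0.0345, 0.0529]
tool_rot: [-0.016, 1.0, 0.0, 0.001]
ft_force: [-2.7, -0.1, 8.6]
grip_width: 0.0582
grasp_force: 65.2
```

Contact. Release, rise and look.

Request:
apply_moves(
  commands=[
    [0,0,0,0],
    [0,0,0,0],
    [0,0,0,0],
    [0,0,0,0],
    [0,0,0,0],
  ],
  claw=0.15,
)

```text
clock: 53.4
eef_pos: [0.5308, 0.0345, 0.0513]
tool_rot: [-0.016, 1.0, 0.0, -0.0]
ft_force: [0.2, 0.6, -0.2]
grip_width: 0.0726
grasp_force: 0.0
```

Request:
apply_moves(
  commands=[
    [0,0,-0.5,0],
    [0,0,-1,0],
    [0,0,-1,0],
    [0,0,-1,0],
    [0,0,-1,0],
  ],
)

```text
clock: 53.82
eef_pos: [0.5309, 0.0345, 0.1431]
tool_rot: [-0.016, 1.0, 0.0, 0.0]
ft_force: [-0.2, 0.4, -1.3]
grip_width: 0.0725
grasp_force: 0.0
```

Request:
apply_moves(
  commands=[
    [0,0,-1,0],
    [0,0,-0.3,0],
    [0,0,0,0],
    [0,0,0,0],
    [0,0,0,0],
  ],
)

```text
clock: 54.23
eef_pos: [0.53, 0.0345, 0.1662]
tool_rot: [-0.016, 1.0, -0.0, -0.001]
ft_force: [0.7, -0.9, 0.7]
grip_width: 0.0728
grasp_force: 0.0
```

```bash
python3 - <<'E'
from h import *
c=snap("wrist")
s=bot.get_obs();print(s["eef_pos"],yaw(),s["grip_width"])
dishes(c,.042); go(.488,.4445,.167,76)
E
```

```text
[0.52988456 0.03445593 0.16597241] 91.86177984083109 0.07292483494714071
dish [529.8  34.4] [121.5  60.1] yaw 1.9 px 277 206
units [ 6.99 19.39 -0.05] roll 0.264
```

Request:
apply_moves(
  commands=[
    [0,0,0,0.053],
    [0,0,0,0.053],
    [0,0,0,0.053],
    [0,0,0,0.053],
    [0,0,0,0.052],
  ],
)

```text
clock: 54.7
eef_pos: [0.5301, 0.0345, 0.1659]
tool_rot: [0.123, 0.992, -0.0, -0.001]
ft_force: [0.1, -0.1, 0.9]
grip_width: 0.0727
grasp_force: 0.0
```

Request:
apply_moves(
  commands=[
    [0.28,0.79,0,0],
    [0.28,0.79,0,0],
    [0.28,0.79,0,0],
    [0.28,0.79,0,0],
    [0.28,0.79,0,0],
  ],
)

```text
clock: 55.12
eef_pos: [0.5219, 0.1185, 0.166]
tool_rot: [0.122, 0.993, -0.0, -0.001]
ft_force: [-0.1, -0.3, -0.4]
grip_width: 0.0731
grasp_force: 0.0
```

Request:
apply_moves(
  commands=[
    [0.28,0.79,0,0],
    [0.28,0.79,0,0],
    [0.28,0.79,0,0],
    [0.28,0.79,0,0],
    [0.28,0.79,0,0],
  ],
)

```text
clock: 55.53
eef_pos: [0.5138, 0.2019, 0.1659]
tool_rot: [0.122, 0.993, -0.001, -0.001]
ft_force: [-0.6, 0.8, 0.5]
grip_width: 0.0728
grasp_force: 0.0
```

Request:
apply_moves(
  commands=[
    [0.28,0.79,0,0],
    [0.28,0.79,0,0],
    [0.28,0.79,0,0],
    [0.28,0.79,0,0],
    [0.28,0.79,0,0],
  ],
)

```text
clock: 55.95
eef_pos: [0.5057, 0.2852, 0.1658]
tool_rot: [0.122, 0.993, -0.001, -0.001]
ft_force: [-0.1, 0.8, -0.9]
grip_width: 0.0729
grasp_force: 0.0
```

Request:
apply_moves(
  commands=[
    [0.28,0.79,0,0],
    [0.28,0.79,0,0],
    [0.28,0.79,0,0],
    [0.28,0.79,0,0],
    [0.28,0.79,0,0],
  ],
)

```text
clock: 56.37
eef_pos: [0.4979, 0.3689, 0.1662]
tool_rot: [0.122, 0.993, -0.001, -0.001]
ft_force: [0.3, 1.0, 0.3]
grip_width: 0.0724
grasp_force: 0.0
```

Request:
apply_moves(
  commands=[
    [0.35,0.95,0,0],
    [0.35,0.9,0,0],
    [0.35,0.9,0,0],
    [0.35,0.8,0,0],
    [0,0,0,0],
  ],
)

```text
clock: 56.78
eef_pos: [0.4871, 0.4471, 0.1658]
tool_rot: [0.12, 0.993, 0.0, -0.001]
ft_force: [0.0, -0.3, 0.1]
grip_width: 0.0719
grasp_force: 0.0
```

```bash
python3 - <<'E'
from h import *
snap("wrist");snap("wrist");snap("wrist");c=snap("wrist")
s=bot.get_obs();print(s["eef_pos"],yaw(),s["grip_width"])
dishes(c); go(.488,.4445,.0205,76)
E
```

```text
[0.48838966 0.44303563 0.16674161] 75.99739675169032 0.07258744770319463
dish [489.1 447.4] [ 59.9 119.4] yaw -13.9 px 282 198
units [0.04 0.07 7.31] roll -0.0
```

Request:
apply_moves(
  commands=[
    [0,0.02,0.9,0],
    [0,0.02,0.9,0],
    [0,0.02,0.9,0],
    [0,0.02,0.9,0],
    [0,0.02,0.9,0],
  ],
)

```text
clock: 57.4
eef_pos: [0.4895, 0.4445, 0.0769]
tool_rot: [0.123, 0.992, -0.0, 0.0]
ft_force: [0.4, 0.1, 0.6]
grip_width: 0.0725
grasp_force: 0.0
```

Request:
apply_moves(
  commands=[
    [0,0,0.6,0],
    [0,0,0.6,0],
    [0,0,0.5,0],
    [0,0,0.2,0],
    [0,0,0,0],
  ],
)

```text
clock: 57.82
eef_pos: [0.4886, 0.4452, 0.0384]
tool_rot: [0.122, 0.993, -0.001, -0.001]
ft_force: [0.1, 0.1, -0.0]
grip_width: 0.0727
grasp_force: 0.0
```

```bash
python3 - <<'E'
from h import *
s=bot.get_obs();print(s["eef_pos"],yaw(),s["grip_width"]); c=snap("wrist");dishes(c)
go(.489,.447,.0205,76.1)
E
```

```text
[0.4886291  0.44520549 0.03842994] 76.00824950608029 0.07267176762280454
dish [489.  447.3] [ 60.1 120.7] yaw -14.0 px 281 250
units [0.02 0.06 0.94] roll -0.001
```

Request:
apply_moves(
  commands=[
    [0,0.03,0.3,0],
    [0,0.03,0.3,0],
    [0,0,0.2,0],
    [0,0,0.05,0],
    [0,0,0,0],
  ],
)

```text
clock: 58.28
eef_pos: [0.4889, 0.4468, 0.0219]
tool_rot: [0.122, 0.993, -0.0, -0.0]
ft_force: [0.3, 0.3, 0.3]
grip_width: 0.0726
grasp_force: 0.0
```

Request:
apply_moves(
  commands=[
    [0,0,0,0],
    [0,0,0,0],
    [0,0,0,0],
    [0,0,0,0],
    [0,0,0,0],
  ],
  claw=0.5,
)

```text
clock: 58.7
eef_pos: [0.4897, 0.4474, 0.0232]
tool_rot: [0.122, 0.993, 0.001, 0.0]
ft_force: [0.3, 0.4, 3.0]
grip_width: 0.0578
grasp_force: 64.4
```

Request:
apply_moves(
  commands=[
    [0,0,0,0],
    [0,0,0,0],
    [0,0,-0.1,0],
    [0,0,-0.2,0],
    [0,0,-0.3,0],
  ],
)

```text
clock: 59.12
eef_pos: [0.4884, 0.4461, 0.0334]
tool_rot: [0.122, 0.993, -0.001, -0.001]
ft_force: [-1.1, -0.5, -0.9]
grip_width: 0.0577
grasp_force: 64.0
```

Request:
apply_moves(
  commands=[
    [0,0,-0.9,0],
    [0,0,-1,0],
    [0,0,-1,0],
    [0,0,-1,0],
    [0,0,-1,0],
  ],
)

```text
clock: 59.53
eef_pos: [0.489, 0.4467, 0.1334]
tool_rot: [0.122, 0.993, -0.0, -0.0]
ft_force: [0.4, 0.8, -0.2]
grip_width: 0.0578
grasp_force: 64.2
```

Request:
apply_moves(
  commands=[
    [0,0,-0.1,-0.053],
    [0,0,-0.1,-0.053],
    [0,0,-0.1,-0.053],
    [0,0,-0.1,-0.053],
    [0,0,0,-0.052],
  ],
)

```text
clock: 59.95
eef_pos: [0.4893, 0.447, 0.1411]
tool_rot: [-0.018, 1.0, 0.0, 0.0]
ft_force: [0.2, 0.0, -0.4]
grip_width: 0.0578
grasp_force: 64.2
```

```bash
python3 - <<'E'
from h import *
snap("wrist");snap("wrist");c=snap("wrist")
s=bot.get_obs();print(s["eef_pos"],yaw(),s["grip_width"],s["grasp_force"])
dishes(c,s["eef_pos"][2]-.0075); go(.5307,.0345,.08,91.85)
E
```

```text
[0.48912442 0.44683588 0.14049603] 91.78939195465337 0.0578705061771955 64.21491265296936
dish [480.3 446.3] [104.1  58.6] yaw 1.8 px 277 251
units [ -1.41 -20.67   3.02] roll -0.001
```

Request:
apply_moves(
  commands=[
    [-0.06,-0.85,0,0],
    [-0.06,-0.85,0,0],
    [-0.06,-0.85,0,0],
    [-0.06,-0.85,0,0],
    [-0.06,-0.85,0,0],
  ],
)

```text
clock: 60.52
eef_pos: [0.4978, 0.3614, 0.1403]
tool_rot: [-0.016, 1.0, -0.0, -0.0]
ft_force: [-0.3, -1.2, -1.6]
grip_width: 0.0582
grasp_force: 64.2
```

Request:
apply_moves(
  commands=[
    [-0.06,-0.85,0,0],
    [-0.06,-0.85,0,0],
    [-0.06,-0.85,0,0],
    [-0.06,-0.85,0,0],
    [-0.06,-0.85,0,0],
  ],
)

```text
clock: 60.93
eef_pos: [0.5067, 0.2766, 0.1405]
tool_rot: [-0.016, 1.0, -0.0, -0.0]
ft_force: [0.2, 0.2, -0.5]
grip_width: 0.0578
grasp_force: 64.2
```

Request:
apply_moves(
  commands=[
    [-0.06,-0.85,0,0],
    [-0.06,-0.85,0,0],
    [-0.06,-0.85,0,0],
    [-0.06,-0.85,0,0],
    [-0.06,-0.85,0,0],
  ],
)

```text
clock: 61.35
eef_pos: [0.5154, 0.1918, 0.1405]
tool_rot: [-0.016, 1.0, -0.0, -0.0]
ft_force: [-0.6, -0.2, -1.0]
grip_width: 0.0578
grasp_force: 64.2
```

Request:
apply_moves(
  commands=[
    [-0.06,-0.85,0,0],
    [-0.06,-0.85,0,0],
    [-0.06,-0.85,0,0],
    [-0.06,-0.85,0,0],
    [-0.06,-0.85,0,0],
  ],
)

```text
clock: 61.77
eef_pos: [0.5242, 0.1071, 0.1405]
tool_rot: [-0.016, 1.0, -0.0, -0.0]
ft_force: [0.0, 0.1, -1.0]
grip_width: 0.058
grasp_force: 64.2
```

Request:
apply_moves(
  commands=[
    [-0.05,-1,0,0],
    [-0.05,-1,0,0],
    [-0.05,-0.9,0,0],
    [-0.05,-0.78,0,0],
    [0,0,0,0],
  ],
)

```text
clock: 62.18
eef_pos: [0.5308, 0.0319, 0.1405]
tool_rot: [-0.014, 1.0, -0.001, -0.0]
ft_force: [-0.3, 0.4, -1.2]
grip_width: 0.0579
grasp_force: 64.3
```

```bash
python3 - <<'E'
from h import *
snap("wrist");snap("wrist");snap("wrist")
s=bot.get_obs();print(s["eef_pos"],yaw(),s["grip_width"],s["grasp_force"])
go(.5307,.0345,.08,91.85)
E
```

```text
[0.53061995 0.03473225 0.14049063] 91.80744883743353 0.057621640152796645 64.26918268203735
units [-0.   -0.01  3.02] roll -0.001
```

Expected contact is at a TCP height of about 0.064.

Request:
apply_moves(
  commands=[
    [0,0,0.6,0],
    [0,0,0.6,0],
    [0,0,0.6,0],
    [0,0,0.6,0],
    [0,0,0.6,0],
  ],
)

```text
clock: 62.75
eef_pos: [0.5307, 0.0358, 0.08]
tool_rot: [-0.017, 1.0, 0.0, 0.0]
ft_force: [0.2, 0.5, -0.1]
grip_width: 0.0577
grasp_force: 64.3
```

Request:
apply_moves(
  commands=[
    [0,0,0.25,0],
    [0,0,0.2,0],
    [0,0,0.1,0],
    [0,0,0.05,0],
    [0,0,0,0],
  ],
)

```text
clock: 63.17
eef_pos: [0.5311, 0.0348, 0.0689]
tool_rot: [-0.016, 1.0, 0.0, 0.0]
ft_force: [0.1, -0.1, -1.5]
grip_width: 0.058
grasp_force: 64.3
```

Request:
apply_moves(
  commands=[
    [0,0,0.06,0],
    [0,0,0.05,0],
    [0,0,0,0],
    [0,0,0,0],
    [0,0,0,0],
  ],
)

```text
clock: 63.58
eef_pos: [0.5308, 0.0345, 0.0664]
tool_rot: [-0.016, 1.0, 0.0, 0.0]
ft_force: [0.3, -0.3, -0.7]
grip_width: 0.058
grasp_force: 64.3
```

Request:
apply_moves(
  commands=[
    [0,0,0.05,0],
    [0,0,0.05,0],
    [0,0,0,0],
    [0,0,0,0],
    [0,0,0,0],
  ],
)

```text
clock: 64.0
eef_pos: [0.531, 0.0345, 0.0651]
tool_rot: [-0.016, 1.0, -0.0, 0.0]
ft_force: [-2.5, 0.0, 5.4]
grip_width: 0.0578
grasp_force: 64.9
```

Request:
apply_moves(
  commands=[
    [0,0,0,0],
    [0,0,0,0],
    [0,0,0,0],
    [0,0,0,0],
    [0,0,0,0],
  ],
  claw=0.15,
)

```text
clock: 64.42
eef_pos: [0.5307, 0.0346, 0.0641]
tool_rot: [-0.016, 1.0, -0.0, -0.0]
ft_force: [0.5, 0.9, -0.3]
grip_width: 0.0728
grasp_force: 0.0
```

Request:
apply_moves(
  commands=[
    [0,0,-0.5,0],
    [0,0,-1,0],
    [0,0,-1,0],
    [0,0,-1,0],
    [0,0,-1,0],
  ],
)

```text
clock: 64.83
eef_pos: [0.5307, 0.0346, 0.1559]
tool_rot: [-0.016, 1.0, 0.0, 0.0]
ft_force: [-0.1, 0.0, -0.2]
grip_width: 0.0722
grasp_force: 0.0
```

Request:
apply_moves(
  commands=[
    [0,0,-0.5,0],
    [0,0,0,0],
    [0,0,0,0],
    [0,0,0,0],
    [0,0,0,0],
  ],
)

```text
clock: 65.25
eef_pos: [0.5297, 0.0345, 0.1628]
tool_rot: [-0.016, 1.0, -0.0, -0.001]
ft_force: [0.2, -0.6, -0.3]
grip_width: 0.0724
grasp_force: 0.0
```

```bash
python3 - <<'E'
from h import *
c=snap("wrist")
s=bot.get_obs();print(s["eef_pos"],yaw(),s["grip_width"])
dishes(c,.054)
S=snap("scene");D=snap("side")
def blk(k,X,n):
    u,v=proj(k,X).astype(int);s=30
    g=k["image"][v-s:v+s,u-s:u+s].max(2);m=(g<28).astype(np.uint8)
    cs=[q for q in cv2.findContours(m,0,1)[0] if cv2.contourArea(q)>20];
    for q in cs:
        r=cv2.minAreaRect(q);print(n,np.round(np.array(r[0])+[u-s,v-s],1),np.round(r[1],1),r[2])
    return np.array(cv2.minAreaRect(max(cs,key=cv2.contourArea))[0])+[u-s,v-s] if cs else None
X=(.507,-.216,.04)
p,q=blk(S,X,"S"),blk(D,X,"D")
if p is not None and q is not None: print("handle",tri([(S,*p),(D,*q)]))
E
```

```text
[0.5297776  0.03449716 0.16283196] 91.8685588872852 0.07266196470022715
dish [530.   34.4] [122.3  60.1] yaw 1.8 px 277 211
S [203.6 261.4] [21.9  6.4] 28.300756454467773
D [317.5 165. ] [ 8. 17.] 90.0
D [289.  177.5] [22. 41.] 0.0
handle [ 0.52156874 -0.21865272  0.02018815]
```

The pile is square: the top dish is at (530.0, 34.4) mm with a merged outline of 122×60 mm. The lid has been knocked: its handle moved in the scene image from (219,261) to (204,261). I'll go over to measure it again.

Request:
apply_moves(
  commands=[
    [0.1,-0.71,-0.34,0],
    [0.1,-0.71,-0.34,0],
    [0.1,-0.71,-0.34,0],
    [0.1,-0.71,-0.34,0],
    [0.1,-0.71,-0.34,0],
  ],
)

```text
clock: 65.82
eef_pos: [0.5227, -0.0373, 0.198]
tool_rot: [-0.016, 1.0, 0.0, -0.001]
ft_force: [-0.5, 0.5, 0.4]
grip_width: 0.0726
grasp_force: 0.0
```

Request:
apply_moves(
  commands=[
    [0.1,-0.71,-0.34,0],
    [0.1,-0.71,-0.34,0],
    [0.1,-0.71,-0.34,0],
    [0.1,-0.71,-0.34,0],
    [0.1,-0.71,-0.34,0],
  ],
)

```text
clock: 66.23
eef_pos: [0.515, -0.1087, 0.232]
tool_rot: [-0.016, 1.0, 0.0, -0.001]
ft_force: [0.5, -0.1, 0.1]
grip_width: 0.0723
grasp_force: 0.0
```

```bash
python3 - <<'E'
from h import *
import pickle
snap("wrist");c=snap("wrist");pickle.dump(c,open("w8.pkl","wb"))
s=bot.get_obs();print(s["eef_pos"],yaw())
E
```

```text
[ 0.5156839  -0.10980237  0.23292947] 91.70713664677865
```

Request:
apply_moves(
  commands=[
    [0.1,-0.71,-0.34,0],
    [0.1,-0.71,-0.34,0],
    [0.1,-0.71,-0.34,0],
    [0.1,-0.71,-0.34,0],
    [0.1,-0.71,-0.34,0],
  ],
)

```text
clock: 66.75
eef_pos: [0.5075, -0.1791, 0.2657]
tool_rot: [-0.017, 1.0, 0.0, -0.001]
ft_force: [0.1, 0.3, 0.2]
grip_width: 0.0727
grasp_force: 0.0
```

Request:
apply_moves(
  commands=[
    [0.1,-0.71,-0.34,0],
    [0.1,-0.71,-0.34,0],
    [0.1,-0.71,-0.34,0],
    [0.1,-0.71,-0.34,0],
    [0,0,0,0],
  ],
)

```text
clock: 67.17
eef_pos: [0.5019, -0.238, 0.2939]
tool_rot: [-0.015, 1.0, -0.001, 0.001]
ft_force: [-0.2, 0.9, 0.4]
grip_width: 0.0724
grasp_force: 0.0
```

```bash
python3 - <<'E'
from h import *
import pickle
snap("wrist");snap("wrist");c=snap("wrist");pickle.dump(c,open("w9.pkl","wb"))
a=pickle.load(open("w8.pkl","rb"))
s=bot.get_obs();print(s["eef_pos"],yaw())
cv2.imwrite("pics/lid.png",np.hstack([cv2.resize(k["image"],(400,300),interpolation=cv2.INTER_AREA) for k in(a,c)]))
g=cv2.cvtColor(c["image"],cv2.COLOR_BGR2HSV)
u,v=proj(c,(.465,-.25,.04)).astype(int);print(u,v,[g[v+dv,u+du].tolist() for du,dv in((0,0),(40,0),(-40,0),(0,-60),(100,0))])
E
```

```text
[ 0.50148922 -0.23553023  0.29255489] 91.88386545911264
265 150 [[110, 26, 30], [45, 6, 90], [60, 8, 92], [30, 6, 90], [17, 26, 155]]
```

View pics/lid.png

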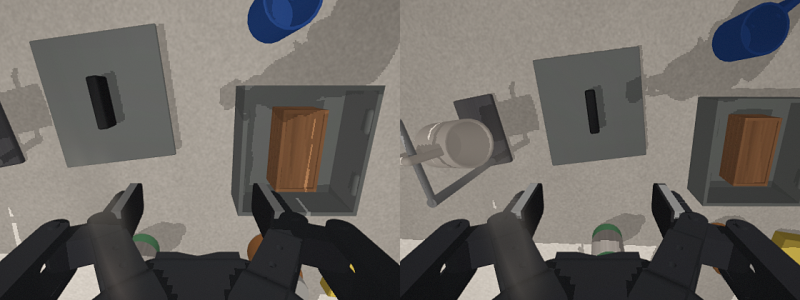

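The left and right panels show the knocked lid resting flat (right panel: plate corners about (533,60), (642,46), (646,153), (560,165), handle (592,111)). The mug is still on the hook (left edge of the right panel) and the pile is square in the tub.

```bash
cat > lid.py <<'E'
from h import *
def lid(c,X0,zp=.023,zh=.057):
    g=cv2.cvtColor(c["image"],cv2.COLOR_BGR2HSV);u,v=proj(c,X0)
    m=cv2.inRange(g,(0,0,0),(180,255,118));m=cv2.inRange(g,(0,0,75),(180,20,112))
    blk=cv2.inRange(g,(0,0,0),(180,255,48))
    m=cv2.morphologyEx(m|blk,cv2.MORPH_OPEN,np.ones((5,5)))
    q=min([q for q in cv2.findContours(m,0,1)[0] if cv2.contourArea(q)>6000],key=lambda q:-cv2.pointPolygonTest(q,(float(u),float(v)),True))
    P=np.array([plane(c,*p,zp)[:2]*1000 for p in cv2.convexHull(q)[:,0]],np.float32);r=cv2.minAreaRect(P)
    b=cv2.boxPoints(r);e=max((b[1]-b[0],b[2]-b[1]),key=np.linalg.norm)
    print("plate",np.round(r[0],1),np.round(r[1],1),"yaw",round((np.degrees(np.arctan2(e[1],e[0]))+90)%180-90,2))
    h=min([k for k in cv2.findContours(blk,0,1)[0] if cv2.contourArea(k)>150],key=lambda k:np.hypot(*(np.array(cv2.minAreaRect(k)[0])-(u,v))))
    for z in(zh-.034,zh):
        P=np.array([plane(c,*p,z)[:2]*1000 for p in h[:,0]],np.float32);r=cv2.minAreaRect(P);b=cv2.boxPoints(r);e=max((b[1]-b[0],b[2]-b[1]),key=np.linalg.norm)
        print("handle z",z,np.round(r[0],1),np.round(r[1],1),round((np.degrees(np.arctan2(e[1],e[0]))+90)%180-90,2))
    M=cv2.moments(h);return q,cv2.convexHull(q),(M["m10"]/M["m00"],M["m01"]/M["m00"])
E
python3 - <<'E'
from lid import *
import pickle
a=pickle.load(open("w8.pkl","rb"));c=pickle.load(open("w9.pkl","rb"))
r=[lid(k,(.467,-.255,.04)) for k in(a,c)]
print("handle mid tri",tri([(a,*r[0][2]),(c,*r[1][2])]))
A,B=[cv2.approxPolyDP(x[1],12,True)[:,0] for x in r];print(A.tolist(),B.tolist())
for p in A:
    for q in B:
        X=tri([(a,*p),(c,*q)])
        if abs(X[2]-.021)<.012: print(X.round(4))
E
```

```text
plate [ 470.4 -245. ] [184.7 175.5] yaw 8.91
handle z 0.023 [ 472.2 -253.3] [76.6 29.2] 8.85
handle z 0.057 [ 469.5 -238.9] [68.8 26.2] 8.85
plate [ 470.4 -245.4] [185.2 175.3] yaw 8.95
handle z 0.023 [ 473.5 -245.9] [75.9 17.7] 8.82
handle z 0.057 [ 469.9 -245.3] [69.3 16.2] 8.82
handle mid tri [ 0.46966148 -0.24575925  0.04224643]
[[216, 33], [244, 216], [95, 233], [42, 58]] [[334, 65], [343, 215], [214, 231], [187, 84]]
[ 0.3667 -0.1737  0.0242]
[ 0.5471 -0.1467  0.0241]
[ 0.5745 -0.3167  0.0217]
[ 0.3929 -0.3442  0.0228]
```

Request:
apply_moves(
  commands=[
    [0,0,0,-0.0234],
    [0,0,0,-0.0234],
    [0,0,0,-0.0234],
    [0,0,0,-0.0234],
    [0,0,0,-0.0234],
  ],
  claw=0.5,
)

```text
clock: 67.73
eef_pos: [0.5016, -0.236, 0.2934]
tool_rot: [-0.079, 0.997, 0.0, -0.0]
ft_force: [0.6, -0.1, 0.6]
grip_width: 0.0428
grasp_force: 0.0
```

Request:
apply_moves(
  commands=[
    [0.16,-0.024,0.8,0],
    [0.16,-0.024,0.8,0],
    [0.16,-0.024,0.8,0],
    [0.16,-0.024,0.8,0],
    [0.16,-0.024,0.8,0],
  ],
)

```text
clock: 68.15
eef_pos: [0.486, -0.2411, 0.2129]
tool_rot: [-0.078, 0.997, -0.0, 0.0]
ft_force: [-0.7, -0.7, 0.2]
grip_width: 0.0423
grasp_force: 0.0
```

Request:
apply_moves(
  commands=[
    [0.16,-0.024,0.8,0],
    [0.16,-0.024,0.8,0],
    [0.16,-0.024,0.8,0],
    [0.16,-0.024,0.8,0],
    [0.16,-0.024,0.8,0],
  ],
)

```text
clock: 68.57
eef_pos: [0.4706, -0.246, 0.1329]
tool_rot: [-0.078, 0.997, -0.0, 0.0]
ft_force: [-0.1, 0.2, 0.4]
grip_width: 0.0425
grasp_force: 0.0
```

Request:
apply_moves(
  commands=[
    [0,0,0.3,0],
    [0,0,0.3,0],
    [0,0,0,0],
    [0,0,0,0],
    [0,0,0,0],
  ],
)

```text
clock: 68.98
eef_pos: [0.4716, -0.2463, 0.1225]
tool_rot: [-0.078, 0.997, -0.001, 0.001]
ft_force: [0.7, -0.9, 0.1]
grip_width: 0.0424
grasp_force: 0.0
```

```bash
python3 - <<'E'
from lid import *
s=bot.get_obs();print(s["eef_pos"],yaw(),s["grip_width"]); c=snap("wrist")
try: lid(c,(.470,-.245,.04))
except Exception as e: print(e)
go(.4703,-.2453,.050,98.9)
E
```

```text
[ 0.47155537 -0.24633134  0.12248151] 98.90884887181542 0.04237559777863234
plate [ 510.3 -176.7] [285.6 390.5] yaw -80.99
handle z 0.023 [ 479.5 -243.9] [86.6 18.4] 8.73
handle z 0.057 [ 467.6 -245.9] [73.2 15.6] 8.73
units [0.05 0.06 3.63] roll 0.0
```

Request:
apply_moves(
  commands=[
    [0.01,0.01,0.7,0],
    [0.01,0.01,0.7,0],
    [0.01,0,0.7,0],
    [0.01,0,0.6,0],
    [0,0,0.4,0],
  ],
)

```text
clock: 69.45
eef_pos: [0.4699, -0.2457, 0.0591]
tool_rot: [-0.078, 0.997, 0.0, 0.0]
ft_force: [0.5, 0.4, -0.2]
grip_width: 0.0426
grasp_force: 0.0
```

Request:
apply_moves(
  commands=[
    [0,0,0.3,0],
    [0,0,0.15,0],
    [0,0,0.05,0],
    [0,0,0,0],
    [0,0,0,0],
  ],
)

```text
clock: 69.87
eef_pos: [0.4703, -0.246, 0.0501]
tool_rot: [-0.077, 0.997, -0.0, 0.001]
ft_force: [-0.1, -0.2, -0.3]
grip_width: 0.0424
grasp_force: 0.0
```

Request:
apply_moves(
  commands=[
    [0,0,0,0],
    [0,0,0,0],
    [0,0,0,0],
    [0,0,0,0],
    [0,0,0,0],
  ],
  claw=1,
)

```text
clock: 70.28
eef_pos: [0.4703, -0.2459, 0.0501]
tool_rot: [-0.077, 0.997, -0.0, 0.001]
ft_force: [1.0, 0.3, 4.1]
grip_width: 0.0151
grasp_force: 59.2
```

Request:
apply_moves(
  commands=[
    [0,0,0,0],
    [0,0,0,0],
    [0,0,0,0],
    [0,0,0,0],
    [0,0,0,0],
  ],
)

```text
clock: 70.7
eef_pos: [0.4703, -0.246, 0.0501]
tool_rot: [-0.077, 0.997, -0.0, 0.001]
ft_force: [-0.6, 0.9, 4.9]
grip_width: 0.0148
grasp_force: 59.2
```

Request:
apply_moves(
  commands=[
    [0,0,-0.1,0],
    [0,0,-0.2,0],
    [0,0,-0.3,0],
    [0,0,-0.4,0],
    [0,0,-0.5,0],
  ],
)

```text
clock: 71.12
eef_pos: [0.4692, -0.2455, 0.0796]
tool_rot: [-0.077, 0.997, 0.0, -0.001]
ft_force: [0.2, 0.0, -1.7]
grip_width: 0.0151
grasp_force: 58.4
```

Request:
apply_moves(
  commands=[
    [0,0,-0.8,0],
    [0,0,-0.9,0],
    [0,0,-0.9,0],
    [0,0,-0.9,0],
    [0,0,-0.8,0],
  ],
)

```text
clock: 71.53
eef_pos: [0.47, -0.2459, 0.1677]
tool_rot: [-0.077, 0.997, -0.0, 0.001]
ft_force: [0.2, -0.5, -2.4]
grip_width: 0.015
grasp_force: 58.5
```

Request:
apply_moves(
  commands=[
    [0,0,0,0.0238],
    [0,0,0,0.0238],
    [0,0,0,0.0238],
    [0,0,0,0.0238],
    [0,0,0,0.0238],
  ],
)

```text
clock: 71.95
eef_pos: [0.469, -0.2454, 0.1642]
tool_rot: [-0.014, 1.0, 0.001, -0.001]
ft_force: [0.1, 0.9, -2.5]
grip_width: 0.0149
grasp_force: 58.6
```

Request:
apply_moves(
  commands=[
    [-0.18,0.72,0,0],
    [-0.18,0.72,0,0],
    [-0.18,0.72,0,0],
    [-0.18,0.72,0,0],
    [-0.18,0.72,0,0],
  ],
)

```text
clock: 72.37
eef_pos: [0.4852, -0.1725, 0.1645]
tool_rot: [-0.014, 1.0, 0.0, -0.001]
ft_force: [0.3, -0.2, -2.5]
grip_width: 0.0151
grasp_force: 58.7
```

Request:
apply_moves(
  commands=[
    [-0.18,0.72,0,0],
    [-0.18,0.72,0,0],
    [-0.18,0.72,0,0],
    [-0.18,0.72,0,0],
    [-0.18,0.72,0,0],
  ],
)

```text
clock: 72.78
eef_pos: [0.501, -0.0999, 0.1645]
tool_rot: [-0.015, 1.0, 0.0, -0.001]
ft_force: [0.5, -0.5, -1.6]
grip_width: 0.015
grasp_force: 58.7
```

Request:
apply_moves(
  commands=[
    [-0.18,0.72,0,0],
    [-0.18,0.72,0,0],
    [-0.18,0.72,0,0],
    [-0.18,0.72,0,0],
    [-0.18,0.72,0,0],
  ],
)

```text
clock: 73.2
eef_pos: [0.5168, -0.0275, 0.1645]
tool_rot: [-0.015, 1.0, 0.0, -0.001]
ft_force: [-0.7, -0.6, -1.0]
grip_width: 0.0148
grasp_force: 58.7
```

Request:
apply_moves(
  commands=[
    [-0.18,0.8,0,0],
    [-0.18,0.8,0,0],
    [-0.18,0.8,0,0],
    [-0.18,0.7,0,0],
    [0,0,0,0],
  ],
)

```text
clock: 73.62
eef_pos: [0.5298, 0.0365, 0.1645]
tool_rot: [-0.016, 1.0, 0.001, -0.001]
ft_force: [-0.0, -0.1, -1.7]
grip_width: 0.0152
grasp_force: 58.8
```

Request:
apply_moves(
  commands=[
    [0,0,0,0],
    [0,0,0,0],
    [0,0,0,0],
    [0,0,0,0],
    [0,0,0,0],
  ],
)

```text
clock: 74.03
eef_pos: [0.5296, 0.0335, 0.1655]
tool_rot: [-0.015, 1.0, -0.0, -0.0]
ft_force: [-0.3, 0.1, -2.7]
grip_width: 0.0149
grasp_force: 58.8
```

```bash
python3 - <<'E'
from lid import *
import pickle
s=bot.get_obs();print(s["eef_pos"],yaw(),s["grip_width"],s["grasp_force"]); go(.5303,.0339,.13,91.75)
c=snap("wrist");pickle.dump(c,open("w10.pkl","wb"))
z=s["eef_pos"][2]-.0321
# plate outline: near edge and side edges, by grey mask
g=cv2.cvtColor(c["image"],cv2.COLOR_BGR2HSV);m=cv2.inRange(g,(0,0,70),(180,20,112))|cv2.inRange(g,(0,0,0),(180,255,48))
pts=[(x,y) for x in(-.093,.093) for y in(-.088,.088)]
r=np.radians(1.75);R=np.array([[np.cos(r),-np.sin(r)],[np.sin(r),np.cos(r)]])
print("expected corners",[proj(c,[*(R@p+s["eef_pos"][:2]),z+.005]).round(1).tolist() for p in pts])
print("tub corners",[proj(c,[*(R@(np.array(p)*[.091/.093,.086/.088])+[.5303,.0339]),.07]).round(1).tolist() for p in pts])
S=snap("scene");D=snap("side")
o=cv2.resize(c["image"],(400,300),interpolation=cv2.INTER_AREA)
o2=cv2.resize(D["image"][175:250,250:350],(400,300),interpolation=cv2.INTER_CUBIC)
cv2.imwrite("pics/held.png",np.hstack([o,o2]))
E
```

```text
[0.52962475 0.03350941 0.16547019] 91.67524548350488 0.014853107901905476 58.82761895656586
units [-0.03  0.02  1.77] roll -0.001
expected corners [[75.8, 66.4], [477.3, 66.1], [130.6, 402.6], [422.7, 402.4]]
tub corners [[145.2, 89.0], [408.8, 88.8], [171.2, 328.3], [382.8, 328.1]]
```

```bash
python3 - <<'E'
from h import *
import pickle
c=pickle.load(open("w10.pkl","rb"))
g=c["image"].max(2).astype(int)
for col in(150,220,330,400): 
    d=np.diff(cv2.GaussianBlur(g[:,col-2:col+3].mean(1).reshape(-1,1).astype(np.float32),(1,3),0)[:,0]); k=[ (i,round(float(d[i]))) for i in range(40,100) if abs(d[i])>12]; print("col",col,k)
for row in(90,120,160,200):
    r=cv2.GaussianBlur(g[row-2:row+3].mean(0).reshape(1,-1).astype(np.float32),(3,1),0)[0];d=np.diff(r);print("row",row,[(i,round(float(d[i]))) for i in list(range(50,140))+list(range(420,520)) if abs(d[i])>12])
exp=[np.array(p) for p in([75.8,66.4],[477.3,66.1],[130.6,402.6],[422.7,402.4])]
for row in(90,120,160,200):
    L=np.interp(row,[exp[0][1],exp[2][1]],[exp[0][0],exp[2][0]]);R=np.interp(row,[exp[1][1],exp[3][1]],[exp[1][0],exp[3][0]]);print(row,L.round(1),R.round(1))
E
```

```text
col 150 [(67, -42), (68, -35)]
col 220 [(67, -41), (68, -33)]
col 330 [(57, -19), (67, -27), (68, -18)]
col 400 [(56, -16), (67, -26), (68, -18), (94, -13)]
row 90 [(80, -33), (81, -32), (470, 13), (471, 31), (472, 26)]
row 120 [(84, -15), (85, -38), (86, -26), (466, 27), (467, 27)]
row 160 [(91, -25), (92, -37), (93, -12), (459, 31), (460, 46), (461, 23)]
row 200 [(97, -13), (98, -30), (99, -21), (452, 15), (453, 42), (454, 38)]
90 79.6 473.4
120 84.5 468.5
160 91.1 462.1
200 97.6 455.6
```

Request:
apply_moves(
  commands=[
    [0,0.02,0.5,0],
    [0,0,0.5,0],
    [0,0,0.5,0],
    [0,0,0.3,0],
    [0,0,0.2,0],
  ],
)

```text
clock: 74.6
eef_pos: [0.5286, 0.0345, 0.1235]
tool_rot: [-0.015, 1.0, -0.0, -0.002]
ft_force: [-0.6, -0.1, -1.7]
grip_width: 0.0149
grasp_force: 58.8
```

Request:
apply_moves(
  commands=[
    [0,0,0.1,0],
    [0,0,0.05,0],
    [0,0,0,0],
    [0,0,0,0],
    [0,0,0,0],
  ],
)

```text
clock: 75.02
eef_pos: [0.5301, 0.0346, 0.123]
tool_rot: [-0.015, 1.0, 0.0, 0.001]
ft_force: [-0.6, -0.6, -3.0]
grip_width: 0.0151
grasp_force: 58.8
```

Request:
apply_moves(
  commands=[
    [0,0,0.05,0],
    [0,0,0.05,0],
    [0,0,0.05,0],
    [0,0,0,0],
    [0,0,0,0],
  ],
)

```text
clock: 75.43
eef_pos: [0.5296, 0.0346, 0.1194]
tool_rot: [-0.015, 1.0, 0.0, -0.0]
ft_force: [0.2, -0.5, -2.2]
grip_width: 0.0152
grasp_force: 58.8
```

Request:
apply_moves(
  commands=[
    [0,-0.03,0.05,0],
    [0,0,0.05,0],
    [0,0,0.03,0],
    [0,0,0,0],
    [0,0,0,0],
  ],
)

```text
clock: 75.85
eef_pos: [0.5297, 0.034, 0.1168]
tool_rot: [-0.015, 1.0, -0.0, -0.0]
ft_force: [0.0, 0.4, -1.6]
grip_width: 0.0151
grasp_force: 58.8
```

Request:
apply_moves(
  commands=[
    [0,0,0.05,0],
    [0,0,0.05,0],
    [0,0,0,0],
    [0,0,0,0],
    [0,0,0,0],
  ],
)

```text
clock: 76.27
eef_pos: [0.5301, 0.0335, 0.1153]
tool_rot: [-0.015, 1.0, -0.0, 0.0]
ft_force: [0.1, -3.7, 1.3]
grip_width: 0.0149
grasp_force: 59.2
```

Contact at bead height (lid origin at about 83 mm). I'll press on while holding the handle, which keeps the lid level.

Request:
apply_moves(
  commands=[
    [0,0,0.05,0],
    [0,0,0.05,0],
    [0,0,0,0],
    [0,0,0,0],
    [0,0,0,0],
  ],
)

```text
clock: 76.68
eef_pos: [0.5303, 0.0336, 0.1149]
tool_rot: [-0.015, 1.0, -0.0, 0.001]
ft_force: [-3.8, -4.6, 10.9]
grip_width: 0.0151
grasp_force: 61.0
```

Request:
apply_moves(
  commands=[
    [0,0,0.05,0],
    [0,0,0.05,0],
    [0,0,0,0],
    [0,0,0,0],
    [0,0,0,0],
  ],
)

```text
clock: 77.1
eef_pos: [0.5307, 0.0341, 0.114]
tool_rot: [-0.015, 1.0, 0.0, 0.002]
ft_force: [-4.5, -2.7, 17.1]
grip_width: 0.0153
grasp_force: 61.7
```

Request:
apply_moves(
  commands=[
    [0,0,0.05,0],
    [0,0,0.05,0],
    [0,0,0,0],
    [0,0,0,0],
    [0,0,0,0],
  ],
)

```text
clock: 77.52
eef_pos: [0.5313, 0.034, 0.1118]
tool_rot: [-0.015, 1.0, 0.0, 0.002]
ft_force: [-2.9, -1.6, 15.0]
grip_width: 0.0152
grasp_force: 61.2
```

Request:
apply_moves(
  commands=[
    [0,0,0.05,0],
    [0,0,0.05,0],
    [0,0,0.05,0],
    [0,0,0,0],
    [0,0,0,0],
  ],
)

```text
clock: 77.93
eef_pos: [0.5311, 0.034, 0.1065]
tool_rot: [-0.015, 1.0, -0.0, 0.002]
ft_force: [3.2, -1.3, -2.9]
grip_width: 0.0154
grasp_force: 58.9
```

Request:
apply_moves(
  commands=[
    [0,0,0.05,0],
    [0,0,0.05,0],
    [0,0,0,0],
    [0,0,0,0],
    [0,0,0,0],
  ],
)

```text
clock: 78.35
eef_pos: [0.5293, 0.0337, 0.1024]
tool_rot: [-0.015, 1.0, -0.0, -0.001]
ft_force: [4.6, -2.5, -8.3]
grip_width: 0.0149
grasp_force: 59.1
```

It snapped through, and the lid origin is now at about 70 mm. A little further, then release.

Request:
apply_moves(
  commands=[
    [0,0,0.05,0],
    [0,0,0.04,0],
    [0,0,0,0],
    [0,0,0,0],
    [0,0,0,0],
  ],
)

```text
clock: 78.77
eef_pos: [0.5294, 0.0336, 0.1022]
tool_rot: [-0.015, 1.0, -0.0, -0.0]
ft_force: [0.0, -5.4, 1.5]
grip_width: 0.0147
grasp_force: 60.5
```

Request:
apply_moves(
  commands=[
    [0,0,0,0],
    [0,0,0,0],
    [0,0,0,0],
    [0,0,0,0],
    [0,0,0,0],
  ],
  claw=0.5,
)

```text
clock: 79.18
eef_pos: [0.5296, 0.0344, 0.102]
tool_rot: [-0.015, 1.0, 0.0, -0.0]
ft_force: [0.4, 0.4, 0.6]
grip_width: 0.0429
grasp_force: 0.0
```

Request:
apply_moves(
  commands=[
    [0,0,-0.3,0],
    [0,0,-0.8,0],
    [0,0,-0.8,0],
    [0,0,-0.6,0],
    [0,0,0,0],
  ],
)

```text
clock: 79.6
eef_pos: [0.5317, 0.0343, 0.1553]
tool_rot: [-0.015, 1.0, 0.0, 0.003]
ft_force: [0.3, -0.3, 0.1]
grip_width: 0.0427
grasp_force: 0.0
```

Request:
apply_moves(
  commands=[
    [0,0,0,0],
    [0,0,0,0],
    [0,0,0,0],
    [0,0,0,0],
    [0,0,0,0],
  ],
  claw=1,
)

```text
clock: 80.02
eef_pos: [0.5292, 0.0339, 0.1513]
tool_rot: [-0.015, 1.0, -0.0, -0.001]
ft_force: [-0.0, -0.5, 0.5]
grip_width: 0.0001
grasp_force: 0.0
```

```bash
python3 - <<'E'
from h import *
snap("wrist");s=bot.get_obs();print(s["eef_pos"],yaw(),s["grip_width"]); go(.5303,.0339,.133,91.75)
E
```

```text
[0.52933355 0.03396709 0.15143964] 91.74697568190567 -4.065111571135068e-05
units [-0.05 -0.    0.92] roll -0.0
```

Now a confirming press on the middle of the handle with the shut fingers.

Request:
apply_moves(
  commands=[
    [-0.04,0,0.4,0],
    [0,0,0.25,0],
    [0,0,0.1,0],
    [0,0,0.05,0],
    [0,0,0,0],
  ],
)

```text
clock: 80.48
eef_pos: [0.5302, 0.034, 0.1355]
tool_rot: [-0.015, 1.0, -0.0, -0.001]
ft_force: [0.1, -0.0, 0.5]
grip_width: 0.0004
grasp_force: 0.0
```

Request:
apply_moves(
  commands=[
    [0,0,0.05,0],
    [0,0,0.05,0],
    [0,0,0.05,0],
    [0,0,0,0],
    [0,0,0,0],
  ],
)

```text
clock: 80.9
eef_pos: [0.5305, 0.034, 0.1331]
tool_rot: [-0.015, 1.0, -0.0, 0.0]
ft_force: [0.7, 0.2, -0.2]
grip_width: 0.0001
grasp_force: 0.0
```

Request:
apply_moves(
  commands=[
    [0,0,0.05,0],
    [0,0,0.05,0],
    [0,0,0,0],
    [0,0,0,0],
    [0,0,0,0],
  ],
)

```text
clock: 81.32
eef_pos: [0.5306, 0.034, 0.1312]
tool_rot: [-0.015, 1.0, 0.0, 0.0]
ft_force: [-0.3, 0.3, -0.7]
grip_width: 0.0
grasp_force: 0.2
```

Request:
apply_moves(
  commands=[
    [0,0,0.05,0],
    [0,0,0.05,0],
    [0,0,0,0],
    [0,0,0,0],
    [0,0,0,0],
  ],
)

```text
clock: 81.73
eef_pos: [0.5306, 0.034, 0.1311]
tool_rot: [-0.015, 1.0, 0.0, 0.001]
ft_force: [-3.4, 0.8, 12.1]
grip_width: 0.0001
grasp_force: 5.8
```

Request:
apply_moves(
  commands=[
    [0,0,0.05,0],
    [0,0,0.04,0],
    [0,0,0,0],
    [0,0,0,0],
    [0,0,0,0],
  ],
)

```text
clock: 82.15
eef_pos: [0.5306, 0.034, 0.131]
tool_rot: [-0.015, 1.0, 0.0, 0.001]
ft_force: [-8.1, -0.4, 20.5]
grip_width: -0.0002
grasp_force: 10.8
```

The press stops hard at 20 N with the handle top at about 109 mm, so the lid is seated. I'll retreat and check.

Request:
apply_moves(
  commands=[
    [0,0,-0.4,0],
    [0,0,-0.8,0],
    [0,0,-0.9,0],
    [0,0,-0.9,0],
    [0,0,-0.9,0],
  ],
)

```text
clock: 82.57
eef_pos: [0.5303, 0.034, 0.2059]
tool_rot: [-0.015, 1.0, -0.0, -0.0]
ft_force: [1.2, 1.1, -0.0]
grip_width: 0.0
grasp_force: 0.0
```

Request:
apply_moves(
  commands=[
    [0,0,-0.9,0],
    [0,0,-0.9,0],
    [0,0,-0.9,0],
    [0,0,-0.9,0],
    [0,0,-0.6,0],
  ],
)

```text
clock: 82.98
eef_pos: [0.531, 0.034, 0.2911]
tool_rot: [-0.015, 1.0, 0.0, 0.001]
ft_force: [-0.3, 0.0, -0.3]
grip_width: -0.0001
grasp_force: 0.0
```

Request:
apply_moves(
  commands=[
    [0,-0.7,0,0],
    [0,-0.7,0,0],
    [0,-0.7,0,0],
    [0,-0.6,0,0],
    [0,0,0,0],
  ],
)

```text
clock: 83.4
eef_pos: [0.5322, -0.0218, 0.2891]
tool_rot: [-0.014, 1.0, -0.0, -0.0]
ft_force: [0.2, 0.5, 0.1]
grip_width: -0.0001
grasp_force: 0.0
```

```bash
python3 - <<'E'
from lid import *
snap("wrist");snap("wrist");c=snap("wrist");s=bot.get_obs();print(s["eef_pos"])
try: lid(c,(.5303,.0339,.09),.075,.109)
except Exception as e: print(e)
S=snap("scene");D=snap("side")
X=(.50,-.44,.11)
u,v=proj(D,X).astype(int);p=D["image"][v-40:v+40,u-50:u+50]
u,v=proj(S,X).astype(int);q=S["image"][v-45:v+35,max(0,u-50):max(0,u-50)+100]
u,v=proj(c,(.5303,.0339,.07)).astype(int);print(u,v)
o=[cv2.resize(c["image"],(400,300)),cv2.resize(p,(200,160),interpolation=2),cv2.resize(q,(200,160),interpolation=2)]
o[1:]=[np.vstack([o[1][:150],o[2][:150]])]
cv2.imwrite("pics/end.png",np.hstack(o))
E
```

```text
[ 0.53209431 -0.01977226  0.28912029]
plate [648.7 -11.6] [419.9 775.8] yaw -88.33
handle z 0.075 [535.2  36.8] [78.9 21.3] 1.7
handle z 0.109 [527.8  30.8] [70.9 19.1] 1.7
324 186
```

View pics/end.png

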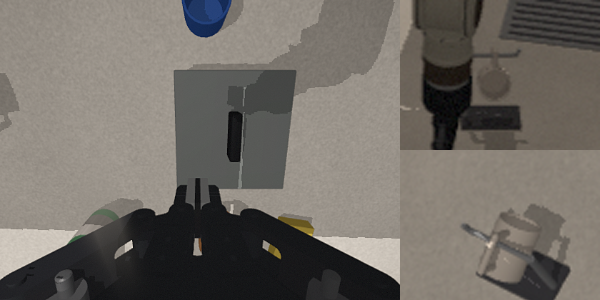

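The lid lies square on the tub (corners about (174,71), (296,70), (282,188), (177,188)). The mug hangs on the hook in both crops. One numeric check that the lid is level, then I'll hand in.

```bash
python3 - <<'E'
from h import *
c=snap("wrist");g=cv2.GaussianBlur(c["image"].max(2).astype(np.float32),(0,0),1)
r=np.radians(1.75);R=np.array([[np.cos(r),-np.sin(r)],[np.sin(r),np.cos(r)]])
P=lambda p,k:proj(c,[*(R@(np.array(p)*k)+[.5303,.0339]),.075])
for n,pts in dict(left=[(x,-.088) for x in(-.07,-.03,.01,.04)],right=[(x,.088) for x in(-.07,-.03,.01,.06)],near=[(-.093,y) for y in(-.06,-.02,.06)],far=[(.093,y) for y in(.0,.03,.06)]).items():
    o=[]
    for p in pts:
        ax=1 if n in("left","right") else 0; d=np.linspace(-.008,.008,81); v=[]
        for e in d:
            q=list(p);q[ax]+=np.sign(p[ax])*e;u=proj(c,[*(R@q+[.5303,.0339]),.075]);v.append(cv2.getRectSubPix(g,(1,1),tuple(map(float,u)))[0,0])
        gr=np.gradient(v);i=np.argmax(np.abs(gr));o.append(round(d[i]*1000,1))
    print(n,"edge outward offset mm",o)
E
```

```text
left edge outward offset mm [np.float64(0.8), np.float64(0.6), np.float64(0.8), np.float64(0.2)]
right edge outward offset mm [np.float64(-0.8), np.float64(-0.8), np.float64(-1.2), np.float64(-1.2)]
near edge outward offset mm [np.float64(0.6), np.float64(0.6), np.float64(0.4)]
far edge outward offset mm [np.float64(-1.0), np.float64(-0.2), np.float64(-0.2)]
```

```bash
python3 -c "
from workcell import bot
print(bot.job_done())"
```

```text
the job is handed in; nothing more can be done
None
```

I've handed the job in: the mug hangs by its handle on the hook, all four dishes lie in one square pile in the middle of the tub, and the lid is snapped home level on the rim; by my last camera check all three held, but the hand-in call gave no verdict.

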